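# Tighten the fence clamp bolt with a ring spanner

### The job

Tighten the planer fence's clamp bolt with the ring spanner: put the ring fully down over the square head and turn it clockwise (seen from above) in short swings between the two posts, lifting off and setting back for a new bite, until the bolt comes up firmly against its stop. Feel for the stop and do not force it; keep the gripper's fingers off the clamp and its bolt. Then lay the spanner flat on the cork mat again, without dropping it, and leave everything else where it is.

Things in the scene. Friction and masses are not known exactly. Their poses are not given: they have to be found in the camera images.
- bracket: Green cast fence clamp, fixed. Origin on the bench under the bolt axis. Base 150 x 150 x 12 mm, block 62 x 62 mm up to 50 mm, washer (radius 24) up to 53 mm. Two posts, 14 x 14 mm, 85 mm high, at x -20.6, y +-34.3 mm: the seated spanner's shank points to -x between them and can swing 40 degrees either side of -x before touching one. Aluminium fence at x = 136 to 154 mm, 280 mm wide, 65 mm high.
- bolt_seat (a point): Point on the bolt axis on the washer, 53 mm over the bench, where the underside of a fully seated spanner rests; axes as the bracket's. Nothing higher than the 12 mm base stands on the bracket's -x side beyond the posts.
- bolt_head (a point): Same point, but turning with the bolt head: dark steel square 24 x 24 mm, 7 mm of full square above the washer, then a 4 mm cone tapering from 23.6 to 16 mm diameter (top 64 mm over the bench). Its x axis points at a corner of the square (corners every 90 degrees).
- clamp_bolt (a joint): Angle of the clamp bolt in rad, growing as it is turned clockwise seen from above (tightened). It turns stiffly, about 0.4 N m all the way, stays where it is left, and comes up hard at its stop (0.8 N m is enough there, over 1.2 N m is too much), after 64 to 87 degrees from the start.
- spanner: Loose steel ring spanner, 0.2 to 0.3 kg, 16 mm high throughout, lying flat. Origin at the ring's centre on its underside, z up; the 12 mm wide shank runs along its own -x to a 20 mm round end 172 mm from the ring's centre. Ring 47 mm across; its hole is an eight-pointed star (two 26 mm squares), right through, a notch on its x axis and every 45 degrees: about 5 degrees of play on the head.
- shank (a point): Good place to grip: on the spanner's shank, 75 mm from the ring's centre, at half height (8 mm above its underside); axes as the spanner's.
- mat: Cork mat 270 x 150 x 6 mm fixed on the bench, long side along its x; origin at the centre of its underside. The spanner starts on it and must be laid on it again.
- bowl: Small white plastic bowl, 110 mm across, 50 mm high; bystander, origin under its centre.
- screwdriver: Screwdriver about 215 mm long lying on the bench, red handle; bystander, origin under its middle.
- tin: Tin, 70 mm across, 90 mm high; bystander, origin under its centre.
Things that resemble listed ones, but are neither listed nor needed, are in the scene too. There is more than one size of the spanner; the job needs the smaller.

How it is judged:
By the outcome, as a careful person would: the job done as asked, in the order asked, and still so for the second after the job is handed in, with the robot touching nothing.
It also fails if it takes over 72 s, if anything falls off the work surface, if the arm or the gripper's body presses on something with over 40 N, if the wrist force passes 120 N, or if a joint passes its speed limit or range.

### The arm

A 6-joint arm with a two-finger parallel gripper is mounted at the origin on the work surface. World frame = base frame: x ahead of the robot, y to its left, z up, the work surface at z = 0. Lengths are in m, angles in rad, forces in N, time in s.
With the tool pointing down it reaches from about 0.375 to 0.925 m from the base axis. Payload 5.7 kg.
Tool frame: the origin (TCP) lies between the finger pads; the fingertips stand 25 mm ahead of it and the grasp point (between the pads) lies 6 mm ahead of it; z points along the fingers, y is the line along which they close (so a half turn about z gives the same grasp; the last joint's range is limited). The gripper opens to 88 mm and grips with 3 to 60 N. Pads are 20 mm wide; open, the fingers measure 115 mm over their backs; the gripper's body (75 mm by 178 mm) begins 61 mm behind the grasp point.
Start: joints at [-1.279, 0.359, 1.51, -0, 1.272, -0.115], TCP at [0.237, -0.551, 0.248] pointing down, gripper open.
Joint ranges: [-2.97, 2.97], [-1.01, 2.36], [0.21, 2.38], [-0.96, 4.11], [0.2, 2.71], [-2.98, 2.98]. Speed limits (rad/s): [2.39, 2.39, 3.14, 3.14, 3.14, 3.14].

### API

Orientations are given as a unit quaternion [w, x, y, z].
In Python, from cell import bot, imaging gives the robot as it stands.
- The arm moves only by the tool play_rows, never from a script. Its argument "plan" is a list of rows, each an object of numbers: "hand": the finger opening in m, from 0 to 0.0878; "x", "y", "z": the shift along the tool's x, y, z in m; "wx", "wy", "wz": the turn, a rotation vector about the tool's x, y, z in rad. A call has exactly 10 rows; each row is the pose to reach, as a shift and turn from the pose commanded when the call began, along the tool's axes at that moment; what a row does not reach only later rows make up. A row lasts 1/8 s, in which the tool goes at most 62.5 mm and 10.7 degrees, less where a joint would pass 70% of its speed; a pose out of reach is approached as far as the arm can. A call with a gripper value outside its range is refused whole. The fingers move at their own pace and stop on an object; the grip force is fixed at half the most. Time passes only in rows, so rows that repeat a pose let the fingers close, or fill a call up. It gives the time, the measured TCP pose, the force, the opening and the grip force at its end, in the units of the state.
- bot.read_state(): the state, without advancing time (a new reading comes with each control period).
- imaging.capture(name): name is "scene" or "side" or "wrist"; returns a dict with "color" (384x512x3 uint8, blue, green, red), "K" (3x3 intrinsics, pixels), "R" (3x3) and "t" (3): a world point X has camera coordinates R X + t; the wrist camera has in their place "T_tool_cam" (4x4, takes a point from camera to tool coordinates, whose origin is the TCP and whose axes are the flange's). Camera axes: x right, y down, z forward; pixel columns grow to the right and rows downward; lengths in m; the calibration is good to about 2 mm. A picture is of the moment at which its call begins: read the wrist's pose just before it. There is no depth.
- bot.sign_off(): hands the job in; it is judged then, once.
The state is a dict: "time": time; "joint_pos": joint angles; "dq": joint speeds; "effort": joint torques, N m; "tool_pos": TCP position; "orientation": TCP orientation; "wrist_force": force on the tool from outside, world axes, zero at the start; "moment": the same for the moment, N m; "width": finger opening in m; "gripper_force": force on a finger pad.
Only numpy, scipy, OpenCV 4.12 (cv2) and the standard library are available. Lean on these libraries where they do the work, as an engineer would, in place of code of your own. Each camera call takes 0.05 s, during which the arm holds its last target. There are 200 camera calls.

## Working session

There is one attempt and no reset: what is moved stays moved. The work goes in short steps, Python scripts to look and compute and a tool call to move; the robot and the scene stay as the last step left them, time stands still between calls to the robot, and variables do not carry over. Pictures are saved under pics/ and viewed, at most 10 in all, crops included, and the job is handed in when it is done.

Besides the shell and the picture viewer there is one more tool, called after "Emit:" in YAML: its name, and indented under it one key for each argument. play_rows: Moves the arm, as the interface text tells. Its arguments: {"type":"object","properties":{"plan":{"type":"array"}},"required":["plan"]}

```bash
mkdir -p pics; ls
python3 - <<'E'
from cell import bot, imaging
import cv2,numpy as np
s=bot.read_state();print(s)
a=[imaging.capture(n) for n in("scene","side","wrist")]
for n,c in zip(("scene","side","wrist"),a):
    cv2.imwrite(f"pics/{n}0.png",c["color"]); print({k:np.round(v,4).tolist() for k,v in c.items() if k!="color"})
cv2.imwrite("pics/a.png",cv2.resize(np.hstack([a[0]["color"],a[1]["color"]]),(800,300)))
E
```

```text
pics
{'time': 0.0, 'joint_pos': array([-1.27912819e+00,  3.59499934e-01,  1.51139353e+00,  2.80084860e-05,
        1.27249389e+00, -1.15106873e-01]), 'dq': array([-0.00103811, -0.00053217,  0.0009913 , -0.00154012,  0.00122727,
       -0.00111176]), 'effort': array([ 2.22439077e-03, -5.15371656e+01, -2.70727658e+01,  6.77140569e-02,
        3.50303866e-02, -1.47304731e-04]), 'tool_pos': array([ 0.23720747, -0.55044142,  0.24682737]), 'orientation': array([-8.95037360e-04,  9.79388402e-01,  2.01984040e-01, -6.57859821e-05]), 'wrist_force': array([0.06968487, 0.12233039, 0.03266878]), 'moment': array([ 0.01994344, -0.03470712,  0.04000998]), 'gripper_force': 0.0, 'width': 0.08817104893447972}
{'K': [[428.4767, 0.0, 260.2659], [0.0, 428.4767, 188.0335], [0.0, 0.0, 1.0]], 'R': [[0.5487, 0.836, -0.0056], [0.658, -0.4359, -0.614], [-0.5157, 0.3332, -0.7893]], 't': [-0.2009, -0.2067, 1.4534]}
{'K': [[380.6166, 0.0, 252.0282], [0.0, 380.6166, 188.4433], [0.0, 0.0, 1.0]], 'R': [[-0.7358, -0.6771, 0.0123], [-0.4968, 0.5274, -0.6892], [0.4601, -0.5133, -0.7245]], 't': [0.2973, 0.2228, 1.0088]}
{'K': [[301.6207, 0.0, 252.9457], [0.0, 301.6207, 191.3788], [0.0, 0.0, 1.0]], 'T_tool_cam': [[0.0003, -0.9535, -0.3015, 0.0816], [1.0, 0.0003, -0.0, -0.0001], [0.0001, -0.3015, 0.9535, -0.1355], [0.0, 0.0, 0.0, 1.0]]}
```

View pics/scene0.png

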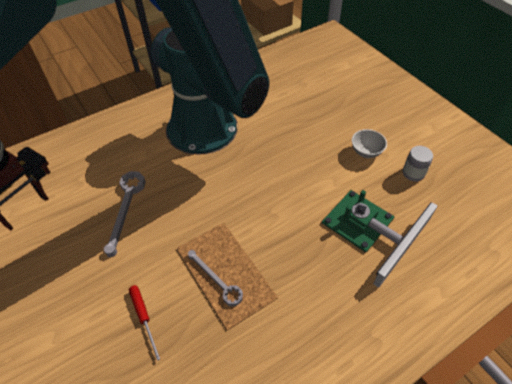

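View pics/side0.png

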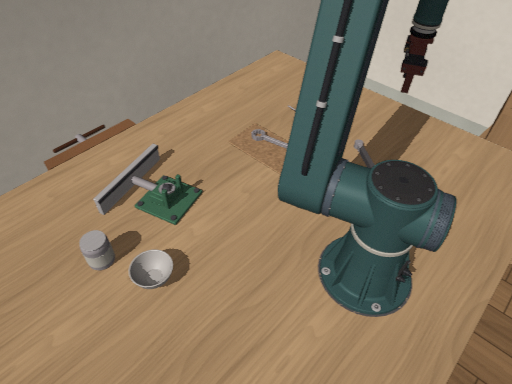

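The scene picture shows two spanners. One lies on the cork mat, with its ring at about (231,296) and its end at about (190,257). The other lies on bare bench, with its ring at (132,182) and its end at (110,250); it is longer. The one on the mat fits, since it is smaller and on the mat. The bracket's bolt is at about (361,210) in the scene view and (168,188) in the side view. I'll measure the lengths to check, and make the enlarged crop.

```bash
cat > h.py <<'E'
import numpy as np, cv2
from scipy.spatial.transform import Rotation as Rn
def q2R(q): return Rn.from_quat([q[1],q[2],q[3],q[0]]).as_matrix()
def ray(c,uv,s=None):
    d=np.linalg.solve(c["K"],[uv[0],uv[1],1.])
    if "R" in c: return -c["R"].T@c["t"], c["R"].T@d
    T=c["T_tool_cam"]; R=q2R(s["orientation"])
    return R@T[:3,3]+s["tool_pos"], R@T[:3,:3]@d
def plane(c,uv,z,s=None):
    o,d=ray(c,uv,s); return o+d*(z-o[2])/d[2]
def tri(rays):
    A=0;b=0
    for o,d in rays:
        d=d/np.linalg.norm(d);P=np.eye(3)-np.outer(d,d);A=A+P;b=b+P@o
    X=np.linalg.solve(A,b); return X,[np.linalg.norm(np.cross(X-o,d/np.linalg.norm(d))) for o,d in rays]
def project(c,X,s=None):
    if "R" in c: p=c["R"]@X+c["t"]
    else:
        T=c["T_tool_cam"]; p=T[:3,:3].T@(q2R(s["orientation"]).T@(X-s["tool_pos"])-T[:3,3])
    p=c["K"]@p; return p[:2]/p[2]
E
python3 - <<'E'
from h import *
from cell import imaging
c=imaging.capture("scene");e=imaging.capture("side")
for n,uv,z in(("ring",(231,296),.014),("end",(190,257),.014),("bigring",(132,182),.016),("bigend",(110,250),.016),("bolt",(361,210),.064),("postA",(363,194),.085)):print(n,plane(c,uv,z).round(3))
print("bolt tri",tri([ray(c,(361,210)),ray(e,(168,188))]))
a=cv2.resize(c["color"][220:340,160:290],None,fx=3,fy=3,interpolation=2)
b=cv2.resize(c["color"][160:280,90:220],None,fx=3,fy=3,interpolation=2)
cv2.imwrite("pics/crop.png",np.hstack([a,b]))
E
```

```text
ring [ 0.583 -0.229  0.014]
end [ 0.43  -0.264  0.014]
bigring [ 0.108 -0.292  0.016]
bigend [ 0.294 -0.433  0.016]
bolt [0.586 0.183 0.064]
postA [0.557 0.21  0.085]
bolt tri (array([0.5787517 , 0.18779634, 0.05199883]), [np.float64(0.0031164237189168303), np.float64(0.003116423718916832)])
```

View pics/crop.png

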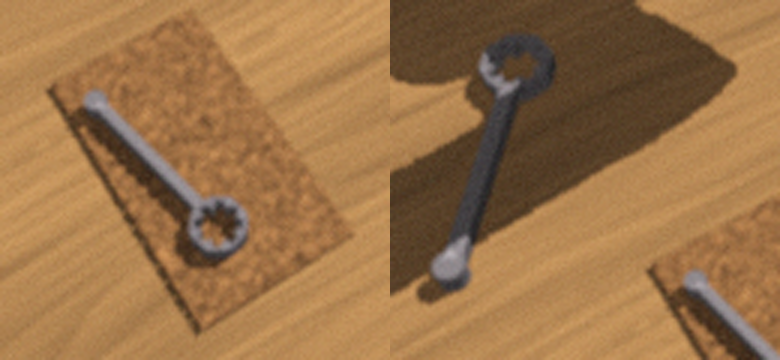

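The crop confirms it. Left: the smaller spanner on the mat, with an eight-point ring at scene (232,295) and its end at (192,254), about 0.17 m long. Right: the bigger spanner (about 0.23 m) on bare bench, not wanted. Next I move above the shank and measure with the wrist camera.

Emit:
play_rows:
  plan:
    - {"hand": 0.0878, "x": 0.06, "y": -0.028, "z": 0, "wx": 0, "wy": 0, "wz": 0.03}
    - {"hand": 0.0878, "x": 0.115, "y": -0.053, "z": 0, "wx": 0, "wy": 0, "wz": 0.06}
    - {"hand": 0.0878, "x": 0.17, "y": -0.079, "z": 0, "wx": 0, "wy": 0, "wz": 0.09}
    - {"hand": 0.0878, "x": 0.225, "y": -0.104, "z": 0, "wx": 0, "wy": 0, "wz": 0.12}
    - {"hand": 0.0878, "x": 0.28, "y": -0.13, "z": 0, "wx": 0, "wy": 0, "wz": 0.15}
    - {"hand": 0.0878, "x": 0.335, "y": -0.155, "z": 0, "wx": 0, "wy": 0, "wz": 0.18}
    - {"hand": 0.0878, "x": 0.371, "y": -0.172, "z": 0, "wx": 0, "wy": 0, "wz": 0.18}
    - {"hand": 0.0878, "x": 0.371, "y": -0.172, "z": 0, "wx": 0, "wy": 0, "wz": 0.18}
    - {"hand": 0.0878, "x": 0.371, "y": -0.172, "z": 0, "wx": 0, "wy": 0, "wz": 0.18}
    - {"hand": 0.0878, "x": 0.371, "y": -0.172, "z": 0, "wx": 0, "wy": 0, "wz": 0.18}

```text
time: 1.5
tool_pos: [0.5093, -0.2472, 0.2476]
orientation: [0.0, 0.994, 0.112, -0.0]
wrist_force: [0.7, 0.2, 0.8]
width: 0.0876
gripper_force: 0.0
```

Run:
```python
from h import *
from cell import imaging,bot
import pickle
s=bot.read_state();c=imaging.capture("wrist");g=imaging.capture("scene")
pickle.dump((s,c,g),open("v1.pkl","wb"))
print(s["time"],s["tool_pos"],s["joint_pos"],s["orientation"])
cv2.imwrite("pics/w1.png",c["color"])
```

```text
1.5 [ 0.50926235 -0.24722992  0.24759163] [-5.73753767e-01  3.10522049e-01  1.58436633e+00 -3.52486635e-04
  1.24702616e+00  7.71730354e-01] [ 2.72392872e-05  9.93654675e-01  1.12473699e-01 -2.30380411e-04]
```

View pics/w1.png

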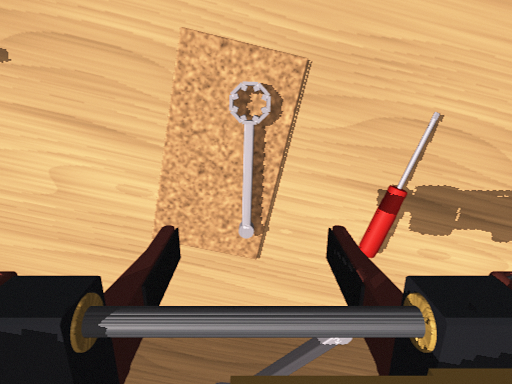

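The wrist view shows the spanner on the mat: ring centre at about (250,103), shank end at about (247,231), shank roughly upright in the image. The screwdriver is off to the right, and the lower edge shows the gripper. Next I segment the spanner and triangulate.

```bash
cat >> h.py <<'E'
def grey(img,box,lo=90):
    h=cv2.cvtColor(img,cv2.COLOR_BGR2HSV); m=((h[...,1]<70)&(h[...,2]>lo)).astype(np.uint8)*255
    k=np.zeros_like(m);u0,v0,u1,v1=box;k[v0:v1,u0:u1]=m[v0:v1,u0:u1]
    n,l,st,_=cv2.connectedComponentsWithStats(k,connectivity=8)
    i=1+np.argmax(st[1:,4]); return (l==i).astype(np.uint8)*255
def spanner_pts(img,box,rr):
    m=grey(img,box); cs,_=cv2.findContours(m,cv2.RETR_EXTERNAL,cv2.CHAIN_APPROX_NONE)
    f=cv2.drawContours(np.zeros_like(m),cs,-1,255,-1)
    d=cv2.distanceTransform(f,cv2.DIST_L2,5); _,r,_,p=cv2.minMaxLoc(d)
    # ring outline pixels -> ellipse
    P=max(cs,key=len)[:,0,:].astype(np.float32); ring=np.array(p,float)
    D=np.hypot(*(P-ring).T); R=P[D<1.5*r]; far=P[np.argmax(D)]
    ax=(far-ring)/np.linalg.norm(far-ring)
    ang=(R-ring)@ax/np.hypot(*(R-ring).T); E=cv2.fitEllipse(R[ang<0.7])
    ring=np.array(E[0]); ys,xs=np.nonzero(f); Q=np.stack([xs,ys],1)
    a=(Q-ring)@ax; L=a.max()
    e=Q[a>L-2*rr]; end=e.mean(0)
    mid=Q[(a>.35*L)&(a<.8*L)]
    return ring,end,mid.mean(0),E,far
E
python3 - <<'E'
from h import *
import pickle
s,c,g=pickle.load(open("v1.pkl","rb"))
a=spanner_pts(c["color"],(180,60,310,250),7); b=spanner_pts(g["color"],(175,235,260,315),4)
print(a,b)
for i in range(2):
    print(tri([ray(c,a[i],s),ray(g,b[i])]), plane(c,a[i],.022,s),plane(g,b[i],.022))
E
```

```text
(array([249.53277588, 102.45738983]), array([245.66850829, 230.61878453]), array([247.1025641 , 179.81538462]), ((249.53277587890625, 102.45738983154297), (41.895835876464844, 42.51130676269531), 176.9542694091797), array([245., 238.], dtype=float32)) (array([232.45275879, 294.56246948]), array([191.36734694, 253.40816327]), array([207.47368421, 269.31578947]), ((232.4527587890625, 294.5624694824219), (17.870553970336914, 19.342405319213867), 89.856689453125), array([188., 251.], dtype=float32))
(array([ 0.58133094, -0.22567059,  0.0140213 ]), [np.float64(0.0013971946815769627), np.float64(0.0013971946815769692)]) [ 0.58093431 -0.22699428  0.022     ] [ 0.58519056 -0.22584165  0.022     ]
(array([ 0.42308183, -0.25707212,  0.01901662]), [np.float64(0.001698917180455241), np.float64(0.0016989171804551392)]) [ 0.42273978 -0.25756845  0.022     ] [ 0.42657676 -0.25694746  0.022     ]
```

Emit:
play_rows:
  plan:
    - {"hand": 0.05, "x": -0.0005, "y": -0.0063, "z": 0.05, "wx": 0, "wy": 0, "wz": 0.034}
    - {"hand": 0.05, "x": -0.0005, "y": -0.0063, "z": 0.09, "wx": 0, "wy": 0, "wz": 0.034}
    - {"hand": 0.05, "x": -0.0005, "y": -0.0063, "z": 0.12, "wx": 0, "wy": 0, "wz": 0.034}
    - {"hand": 0.05, "x": -0.0005, "y": -0.0063, "z": 0.13, "wx": 0, "wy": 0, "wz": 0.034}
    - {"hand": 0.05, "x": -0.0005, "y": -0.0063, "z": 0.13, "wx": 0, "wy": 0, "wz": 0.034}
    - {"hand": 0.05, "x": -0.0005, "y": -0.0063, "z": 0.13, "wx": 0, "wy": 0, "wz": 0.034}
    - {"hand": 0.05, "x": -0.0005, "y": -0.0063, "z": 0.13, "wx": 0, "wy": 0, "wz": 0.034}
    - {"hand": 0.05, "x": -0.0005, "y": -0.0063, "z": 0.13, "wx": 0, "wy": 0, "wz": 0.034}
    - {"hand": 0.05, "x": -0.0005, "y": -0.0063, "z": 0.13, "wx": 0, "wy": 0, "wz": 0.034}
    - {"hand": 0.05, "x": -0.0005, "y": -0.0063, "z": 0.13, "wx": 0, "wy": 0, "wz": 0.034}

```text
time: 2.85
tool_pos: [0.5082, -0.2402, 0.1178]
orientation: [-0.0, 0.995, 0.096, 0.0]
wrist_force: [0.2, -1.1, -0.6]
width: 0.0498
gripper_force: 0.0
```

Run:
```python
from h import *
from cell import imaging,bot
import pickle
s=bot.read_state();c=imaging.capture("wrist");pickle.dump((s,c),open("v2.pkl","wb"))
print(s["tool_pos"],s["orientation"],s["width"])
cv2.imwrite("pics/w2.png",c["color"])
s1,c1,g=pickle.load(open("v1.pkl","rb"))
a=spanner_pts(c["color"],(190,0,315,290),12);b=spanner_pts(c1["color"],(180,60,310,250),7)
print(a,plane(c,a[0],.022,s),plane(c,a[1],.022,s),plane(c,a[2],.022,s))
for i in (0,1): print(tri([ray(c,a[i],s),ray(c1,b[i],s1)]))
```

```text
[ 0.50818302 -0.24018523  0.11776548] [-2.96596055e-06  9.95352055e-01  9.63030903e-02  4.15535171e-05] 0.04981421191274805
(array([253.70808411, 106.47854614]), array([252.59894459, 278.46174142]), array([253.52113891, 211.6151855 ]), ((253.7080841064453, 106.47854614257812), (64.81163787841797, 66.82907104492188), 1.7647764682769775), array([243., 289.], dtype=float32)) [ 0.58116746 -0.22678657  0.022     ] [ 0.43715284 -0.25407939  0.022     ] [ 0.49950853 -0.24267275  0.022     ]
(array([ 0.58058893, -0.22691062,  0.00450351]), [np.float64(4.631053792194855e-05), np.float64(4.631053792175625e-05)])
(array([ 0.38849879, -0.2634535 , -0.05243343]), [np.float64(4.075111181066728e-05), np.float64(4.0751111810810193e-05)])
```

View pics/w2.png

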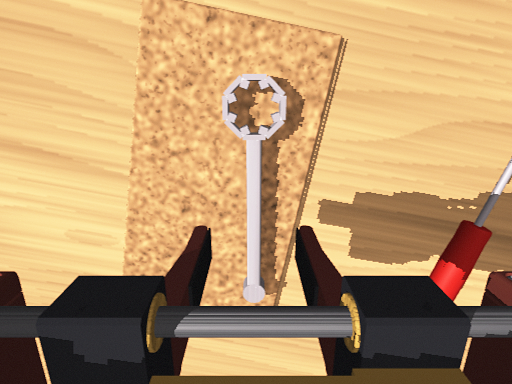

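Ring centre at (254,106), shank upright between the fingers. Two heights agree on the ring's position, (0.581,-0.227), with yaw 0.191. Descending with the tips staying above the mat, then closing.

Emit:
play_rows:
  plan:
    - {"hand": 0.05, "x": 0, "y": 0.0007, "z": 0.04, "wx": 0, "wy": 0, "wz": 0}
    - {"hand": 0.05, "x": 0, "y": 0.0007, "z": 0.065, "wx": 0, "wy": 0, "wz": 0}
    - {"hand": 0.05, "x": 0, "y": 0.0007, "z": 0.078, "wx": 0, "wy": 0, "wz": 0}
    - {"hand": 0.05, "x": 0, "y": 0.0007, "z": 0.084, "wx": 0, "wy": 0, "wz": 0}
    - {"hand": 0.05, "x": 0, "y": 0.0007, "z": 0.084, "wx": 0, "wy": 0, "wz": 0}
    - {"hand": 0.005, "x": 0, "y": 0.0007, "z": 0.084, "wx": 0, "wy": 0, "wz": 0}
    - {"hand": 0.005, "x": 0, "y": 0.0007, "z": 0.084, "wx": 0, "wy": 0, "wz": 0}
    - {"hand": 0.005, "x": 0, "y": 0.0007, "z": 0.084, "wx": 0, "wy": 0, "wz": 0}
    - {"hand": 0.005, "x": 0, "y": 0.0007, "z": 0.084, "wx": 0, "wy": 0, "wz": 0}
    - {"hand": 0.005, "x": 0, "y": 0.0007, "z": 0.084, "wx": 0, "wy": 0, "wz": 0}

```text
time: 4.15
tool_pos: [0.5083, -0.2409, 0.0338]
orientation: [0.0, 0.995, 0.096, 0.0]
wrist_force: [-0.5, 0.6, 1.7]
width: 0.0115
gripper_force: 30.0
```

Emit:
play_rows:
  plan:
    - {"hand": 0.005, "x": 0, "y": 0, "z": -0.02, "wx": 0, "wy": 0, "wz": 0}
    - {"hand": 0.005, "x": 0, "y": 0, "z": -0.065, "wx": 0, "wy": 0, "wz": 0}
    - {"hand": 0.005, "x": 0, "y": -0.015, "z": -0.12, "wx": 0, "wy": 0, "wz": 0}
    - {"hand": 0.005, "x": 0.01, "y": -0.06, "z": -0.155, "wx": 0, "wy": 0, "wz": -0.03}
    - {"hand": 0.005, "x": 0.025, "y": -0.115, "z": -0.166, "wx": 0, "wy": 0, "wz": -0.08}
    - {"hand": 0.005, "x": 0.038, "y": -0.17, "z": -0.166, "wx": 0, "wy": 0, "wz": -0.13}
    - {"hand": 0.005, "x": 0.05, "y": -0.225, "z": -0.166, "wx": 0, "wy": 0, "wz": -0.18}
    - {"hand": 0.005, "x": 0.063, "y": -0.28, "z": -0.166, "wx": 0, "wy": 0, "wz": -0.23}
    - {"hand": 0.005, "x": 0.073, "y": -0.322, "z": -0.166, "wx": 0, "wy": 0, "wz": -0.278}
    - {"hand": 0.005, "x": 0.073, "y": -0.322, "z": -0.166, "wx": 0, "wy": 0, "wz": -0.278}

```text
time: 5.4
tool_pos: [0.5174, 0.0918, 0.1992]
orientation: [-0.001, 0.972, 0.235, -0.001]
wrist_force: [-1.0, 0.1, -2.6]
width: 0.0119
gripper_force: 30.0
```

Emit:
play_rows:
  plan:
    - {"hand": 0.005, "x": 0}
    - {"hand": 0.005, "x": 0}
    - {"hand": 0.005, "x": 0}
    - {"hand": 0.005, "x": 0}
    - {"hand": 0.005, "x": 0}
    - {"hand": 0.005, "x": 0}
    - {"hand": 0.005, "x": 0}
    - {"hand": 0.005, "x": 0}
    - {"hand": 0.005, "x": 0}
    - {"hand": 0.005, "x": 0}

```text
invalid input
```

Run:
```python
from h import *
from cell import imaging,bot
import pickle
s=bot.read_state();c=imaging.capture("wrist");pickle.dump((s,c),open("v3.pkl","wb"))
print(s["time"],s["tool_pos"],s["orientation"],s["joint_pos"],s["wrist_force"],s["moment"])
cv2.imwrite("pics/w3.png",c["color"])
```

```text
5.4 [0.51740388 0.09183492 0.19915325] [-5.27146533e-04  9.71913716e-01  2.35336318e-01 -5.17877556e-04] [4.35970752e-02 3.04830156e-01 1.72861798e+00 9.32389726e-04
 1.10936424e+00 1.13884845e+00] [-1.03204438  0.13206688 -2.58693895] [-0.06684382  0.03309119 -0.03093155]
```

View pics/w3.png

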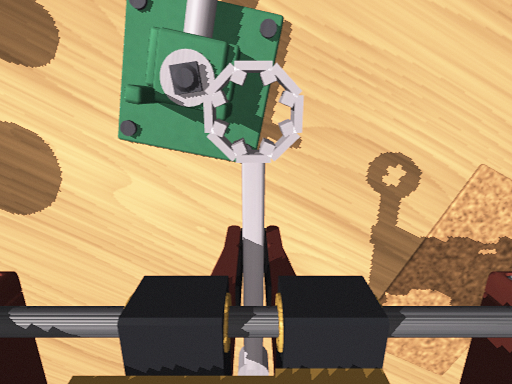

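The wrist view shows the ring in hand centred at about (253,112), the washer and dark square head at (186,77), and the posts at about (148,93) and (228,100), the latter partly behind the ring. I move the ring aside for a clean second view of the head.

Emit:
play_rows:
  plan:
    - {"hand": 0.005, "x": 0.01, "y": 0.01, "z": 0, "wx": 0, "wy": 0, "wz": 0}
    - {"hand": 0.005, "x": 0.02, "y": 0.02, "z": 0, "wx": 0, "wy": 0, "wz": 0}
    - {"hand": 0.005, "x": 0.03, "y": 0.035, "z": 0, "wx": 0, "wy": 0, "wz": 0}
    - {"hand": 0.005, "x": 0.03, "y": 0.035, "z": 0, "wx": 0, "wy": 0, "wz": 0}
    - {"hand": 0.005, "x": 0.03, "y": 0.035, "z": 0, "wx": 0, "wy": 0, "wz": 0}
    - {"hand": 0.005, "x": 0.03, "y": 0.035, "z": 0, "wx": 0, "wy": 0, "wz": 0}
    - {"hand": 0.005, "x": 0.03, "y": 0.035, "z": 0, "wx": 0, "wy": 0, "wz": 0}
    - {"hand": 0.005, "x": 0.03, "y": 0.035, "z": 0, "wx": 0, "wy": 0, "wz": 0}
    - {"hand": 0.005, "x": 0.03, "y": 0.035, "z": 0, "wx": 0, "wy": 0, "wz": 0}
    - {"hand": 0.005, "x": 0.03, "y": 0.035, "z": 0, "wx": 0, "wy": 0, "wz": 0}

```text
time: 6.7
tool_pos: [0.5608, 0.0716, 0.1997]
orientation: [-0.0, 0.972, 0.233, 0.0]
wrist_force: [-0.0, 0.3, -2.2]
width: 0.012
gripper_force: 30.0
```

Run:
```python
from h import *
from cell import imaging,bot
import pickle
s=bot.read_state();c=imaging.capture("wrist");pickle.dump((s,c),open("v4.pkl","wb"))
print(s["time"],s["tool_pos"],s["orientation"],s["wrist_force"],s["moment"])
a=cv2.resize(c["color"][40:200,60:220],(600,600),interpolation=cv2.INTER_CUBIC)
cv2.imwrite("pics/w4.png",a)
```

```text
6.7 [0.56084139 0.07156231 0.19972608] [-3.40245569e-05  9.72410605e-01  2.33275831e-01  2.56175756e-05] [-0.01206654  0.31928485 -2.16394475] [0.00317707 0.00243879 0.01892107]
```

View pics/w4.png

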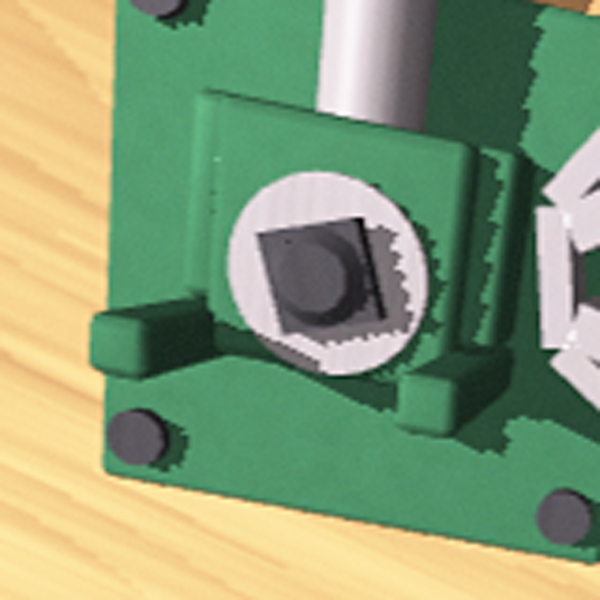

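Clean view: washer centre at crop (327,274), i.e. image (147,113). The head's top square has corners at about crop (258,233), (362,218), (385,319) and (283,336). The posts are at about (120,345) and (430,400), and the base's lower edge runs (105,472)-(590,562).

```bash
cat > m.py <<'E'
from h import *
import pickle
def washer(img,box):
    h=cv2.cvtColor(img,cv2.COLOR_BGR2HSV);H,S,V=[h[...,i].astype(int) for i in range(3)]
    u0,v0,u1,v1=box; m=np.zeros(S.shape,np.uint8); m[v0:v1,u0:u1]=((S<60)[v0:v1,u0:u1])*255
    n,l,st,_=cv2.connectedComponentsWithStats(m); m=(l==1+np.argmax(st[1:,4])).astype(np.uint8)*255
    P=max(cv2.findContours(m,0,1)[0],key=len); E=cv2.fitEllipse(cv2.convexHull(P))
    d=((V<105)&(m>0)).astype(np.uint8)*255
    return E,d,m
if __name__=="__main__":
    s3,c3=pickle.load(open("v3.pkl","rb"));s4,c4=pickle.load(open("v4.pkl","rb"))
    E4,d,m=washer(c4["color"],(118,82,178,144));E3,_,_=washer(c3["color"],(155,44,212,110))
    print(E4,E3,tri([ray(c4,E4[0],s4),ray(c3,E3[0],s3)]))
    print("bolt w",plane(c4,E4[0],.053,s4),plane(c3,E3[0],.053,s3))
    cr=lambda u,v:(60+u/3.75-.37,40+v/3.75-.37)
    Y=lambda a,b:np.degrees(np.arctan2(*(b-a)[1::-1]))
    for n,a,b,z in (("base",(105,472),(590,562),.012),("nuts",(136,436),(565,517),.018),("block",(210,92),(472,148),.05),):
        a,b=plane(c4,cr(*a),z,s4),plane(c4,cr(*b),z,s4);print(n,a,b,Y(a,b)+90)
    sq=[plane(c4,cr(*p),.060,s4) for p in((258,233),(362,218),(385,319),(283,336))]
    print("sq centre",np.mean(sq,0)); 
    for i in range(4): print(Y(sq[i],sq[(i+1)%4]),np.linalg.norm(sq[i]-sq[(i+1)%4]), "diag",Y(np.mean(sq,0),sq[i]))
    for p in((120,345),(425,400)): print("post",plane(c4,cr(*p),.085,s4))
    g=cv2.cvtColor(c4["color"],cv2.COLOR_BGR2GRAY); print(g[95:135:3,122:176:3])
    # ring in hand
    R=spanner_pts(c4["color"],(195,40,320,225),12);print(R)
E
python3 m.py
```

```text
((147.19070434570312, 112.2919921875), (51.21935272216797, 57.176246643066406), 138.58335876464844) ((189.55955505371094, 79.66104125976562), (54.46633529663086, 68.15752410888672), 137.59400939941406) (array([0.57708503, 0.18603761, 0.05462388]), [np.float64(0.0013979660130231935), np.float64(0.0013979660130232067)])
bolt w [0.57738093 0.18776559 0.053     ] [0.57635634 0.18510406 0.053     ]
base [0.48669375 0.23704326 0.012     ] [0.52601103 0.09933401 0.012     ] 15.934542063567179
nuts [0.50348191 0.23002398 0.018     ] [0.53710564 0.11172842 0.018     ] 15.867000908371068
block [0.60255044 0.22789518 0.05      ] [0.61900655 0.16858099 0.05      ] 15.506118250641961
sq centre [0.5770864  0.18674259 0.06      ]
-55.26062307093588 0.02481479719143674 diag 81.21846484239838
-144.93536498967086 0.023240364737890165 diag -11.78219103201398
126.14480942155588 0.025123063243504856 diag -97.67942707715241
34.33402807278857 0.023856779771506076 diag 168.61256762402726
post [0.54868   0.2138248 0.085    ]
post [0.56776518 0.14987497 0.085     ]
[[130 200 220 220 218 215 220 219 221 218 21
[... 557 characters left out ...]
[187 218 220 221  85  95  82  87  90  92  33  37  78  48 112 113 218 159]
 [119 220 220 216  84  72  82  85  87  34  39  48  94  22 115 112 215  75]
 [125 184 220 214 126  96  63  51  38  39  72  90  92  79 117 114 188  61]
 [ 58  54 184 219 189  97 100 107 117 114 116 114 123 122 115 122 151  68]
 [ 61  64  60 114 102 217 217 225 113 176 224 219 222 221 220 199  60 124]
 [ 60  53  48  51 104 111 106 220 216 214 214 214 218 217 203  58 102 122]]
(array([252.37384033, 111.17809296]), array([252.65384615, 212.67307692]), array([254.07259159, 171.7109905 ]), ((252.37384033203125, 111.17809295654297), (99.7343978881836, 111.52455139160156), 161.5084686279297), array([263., 224.], dtype=float32))
```

```bash
cat >> h.py <<'E'
def ring_hand(c,zt=0.0118,box=(198,50,310,225)):
    """ring centre and shank direction in tool coordinates from wrist picture, top face at tool z=zt"""
    m=grey(c["color"],box,120); P=cv2.convexHull(max(cv2.findContours(m,0,1)[0],key=len))[:,0]
    T=c["T_tool_cam"]
    def tp(uv):
        d=T[:3,:3]@np.linalg.solve(c["K"],[uv[0],uv[1],1.]); return (T[:3,3]+d*(zt-T[2,3])/d[2])[:2]
    Q=np.array([tp(p) for p in P if p[1]<box[1]+90],np.float32); (x,y),r=cv2.minEnclosingCircle(Q)
    A=np.c_[2*Q,np.ones(len(Q))]; k=np.linalg.lstsq(A,(Q**2).sum(1),rcond=None)[0]
    mids=[]
    for v in range(175,222,3):
        u=np.nonzero(m[v])[0]
        if len(u): mids.append(tp((u.mean(),v)))
    mids=np.array(mids); f=np.polyfit(mids[:,0],mids[:,1],1)
    return (x,y,r),(k[0],k[1],np.sqrt(k[2]+k[0]**2+k[1]**2)),f
E
python3 - <<'E'
from h import *; import pickle
for n in("v3","v4"):
    s,c=pickle.load(open(n+".pkl","rb"));
    for z in(.0118,):print(ring_hand(c,z))
E
```

```text
((0.08146290481090546, -0.0013109128922224045, 0.03017188422381878), (np.float64(0.07679058330152243), np.float64(-0.0037182710767041435), np.float64(0.026787409403372126)), array([ 0.00062335, -0.00068248]))
((0.07350458949804306, -0.00034200772643089294, 0.025034472346305847), (np.float64(0.07331801125517869), np.float64(-0.000526080228029943), np.float64(0.024764931896980806)), array([ 0.01145581, -0.00095602]))
```

Emit:
play_rows:
  plan:
    - {"hand": 0.005, "x": -0.001, "y": -0.02, "z": 0, "wx": 0, "wy": 0, "wz": -0.03}
    - {"hand": 0.005, "x": -0.003, "y": -0.045, "z": 0.01, "wx": 0, "wy": 0, "wz": -0.07}
    - {"hand": 0.005, "x": -0.005, "y": -0.07, "z": 0.03, "wx": 0, "wy": 0, "wz": -0.11}
    - {"hand": 0.005, "x": -0.0061, "y": -0.085, "z": 0.055, "wx": 0, "wy": 0, "wz": -0.14}
    - {"hand": 0.005, "x": -0.0061, "y": -0.085, "z": 0.075, "wx": 0, "wy": 0, "wz": -0.14}
    - {"hand": 0.005, "x": -0.0061, "y": -0.085, "z": 0.075, "wx": 0, "wy": 0, "wz": -0.14}
    - {"hand": 0.005, "x": -0.0061, "y": -0.085, "z": 0.075, "wx": 0, "wy": 0, "wz": -0.14}
    - {"hand": 0.005, "x": -0.0061, "y": -0.085, "z": 0.075, "wx": 0, "wy": 0, "wz": -0.14}
    - {"hand": 0.005, "x": -0.0061, "y": -0.085, "z": 0.075, "wx": 0, "wy": 0, "wz": -0.14}
    - {"hand": 0.005, "x": -0.0061, "y": -0.085, "z": 0.075, "wx": 0, "wy": 0, "wz": -0.14}

```text
time: 8.0
tool_pos: [0.5172, 0.1444, 0.1251]
orientation: [-0.0, 0.954, 0.301, 0.0]
wrist_force: [0.3, -0.1, -3.4]
width: 0.0115
gripper_force: 30.0
```

Run:
```python
from h import *
from cell import imaging,bot
import pickle
s=bot.read_state();c=imaging.capture("wrist");pickle.dump((s,c),open("v5.pkl","wb"))
R=q2R(s["orientation"]);print(s["time"],s["tool_pos"],np.degrees(np.arctan2(R[1,0],R[0,0])),R[2],s["wrist_force"],s["moment"])
print("bolt in tool",R.T@(np.array([.5772,.1869,.064])-s["tool_pos"]))
print(ring_hand(c), "bolt px",project(c,np.array([.5772,.1869,.064]),s))
cv2.imwrite("pics/w5.png",cv2.resize(c["color"][30:190,173:333],(600,600),interpolation=cv2.INTER_CUBIC))
```

```text
8.0 [0.51715011 0.14442406 0.12510413] 34.979443875752835 [ 7.44866454e-04  2.15046734e-04 -9.99999699e-01] [ 0.27521665 -0.13385936 -3.44051229] [-0.00633605 -0.02028086  0.04408333]
bolt in tool [ 0.07350752 -0.00039059  0.06115882]
((0.07374706864356995, -0.0004869778931606561, 0.025185514241456985), (np.float64(0.07332662676836747), np.float64(-0.0005935007382496093), np.float64(0.02479887839327357)), array([ 0.00693463, -0.00096433])) bolt px [252.99903915 109.4784039 ]
```

View pics/w5.png

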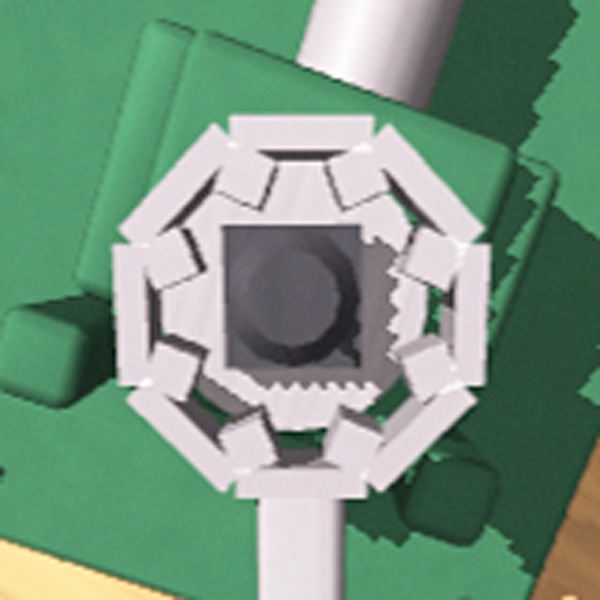

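Ring and head are nearly concentric: ring centre at crop (301,306), head square centre at (292,297) with sides parallel to the notches. I'll compute the remaining offset.

Run:
```python
from h import *; import pickle
s,c=pickle.load(open("v5.pkl","rb"));R=q2R(s["orientation"])
P=plane(c,(173+292.5/3.75-.37,30+297/3.75-.37),.060,s);print(P,R.T@(P-s["tool_pos"]))
T=c["T_tool_cam"];uv=(173+301/3.75-.37,30+306/3.75-.37)
d=T[:3,:3]@np.linalg.solve(c["K"],[*uv,1.]);print(T[:3,3]+d*(.0118-T[2,3])/d[2])
```

```text
[0.57652504 0.18828353 0.06      ] [ 0.07374466 -0.001912    0.06515867]
[ 0.07473841 -0.00043895  0.0118    ]
```

Emit:
play_rows:
  plan:
    - {"hand": 0.005, "x": 0, "y": -0.0012, "z": 0.012, "wx": 0, "wy": 0, "wz": 0}
    - {"hand": 0.005, "x": 0, "y": -0.0012, "z": 0.022, "wx": 0, "wy": 0, "wz": 0}
    - {"hand": 0.005, "x": 0, "y": -0.0012, "z": 0.03, "wx": 0, "wy": 0, "wz": 0}
    - {"hand": 0.005, "x": 0, "y": -0.0012, "z": 0.033, "wx": 0, "wy": 0, "wz": 0}
    - {"hand": 0.005, "x": 0, "y": -0.0012, "z": 0.035, "wx": 0, "wy": 0, "wz": 0}
    - {"hand": 0.005, "x": 0, "y": -0.0012, "z": 0.036, "wx": 0, "wy": 0, "wz": 0}
    - {"hand": 0.005, "x": 0, "y": -0.0012, "z": 0.037, "wx": 0, "wy": 0, "wz": 0}
    - {"hand": 0.005, "x": 0, "y": -0.0012, "z": 0.038, "wx": 0, "wy": 0, "wz": 0}
    - {"hand": 0.005, "x": 0, "y": -0.0012, "z": 0.039, "wx": 0, "wy": 0, "wz": 0}
    - {"hand": 0.005, "x": 0, "y": -0.0012, "z": 0.04, "wx": 0, "wy": 0, "wz": 0}

```text
time: 9.3
tool_pos: [0.5162, 0.1455, 0.0847]
orientation: [-0.0, 0.954, 0.301, 0.0]
wrist_force: [0.7, -1.2, -3.4]
width: 0.0116
gripper_force: 30.0
```

```bash
cat >> h.py <<'E'
def st():
    from cell import bot
    s=bot.read_state();R=q2R(s["orientation"])
    print("t",s["time"],"pos",s["tool_pos"].round(4),"yaw",np.degrees(np.arctan2(R[1,0],R[0,0])).round(2),"tilt",R[2,:2].round(4),"F tool",(R.T@s["wrist_force"]).round(2),"M",s["moment"].round(3),"w",round(s["width"],4))
    return s,R
E
python3 -c "
from h import *;st()"
```

```text
t 9.3 pos [0.5162 0.1455 0.0847] yaw 35.0 tilt [ 0.0001 -0.    ] F tool [-0.11  1.36  3.44] M [-0.038  0.047 -0.004] w 0.0116
```

Emit:
play_rows:
  plan:
    - {"hand": 0.005, "x": 0, "y": 0, "z": 0.001, "wx": 0, "wy": 0, "wz": 0}
    - {"hand": 0.005, "x": 0, "y": 0, "z": 0.002, "wx": 0, "wy": 0, "wz": 0}
    - {"hand": 0.005, "x": 0, "y": 0, "z": 0.003, "wx": 0, "wy": 0, "wz": 0}
    - {"hand": 0.005, "x": 0, "y": 0, "z": 0.0035, "wx": 0, "wy": 0, "wz": 0}
    - {"hand": 0.005, "x": 0, "y": 0, "z": 0.004, "wx": 0, "wy": 0, "wz": 0}
    - {"hand": 0.005, "x": 0, "y": 0, "z": 0.0045, "wx": 0, "wy": 0, "wz": 0}
    - {"hand": 0.005, "x": 0, "y": 0, "z": 0.0045, "wx": 0, "wy": 0, "wz": 0}
    - {"hand": 0.005, "x": 0, "y": 0, "z": 0.0045, "wx": 0, "wy": 0, "wz": 0}
    - {"hand": 0.005, "x": 0, "y": 0, "z": 0.0045, "wx": 0, "wy": 0, "wz": 0}
    - {"hand": 0.005, "x": 0, "y": 0, "z": 0.0045, "wx": 0, "wy": 0, "wz": 0}

```text
time: 10.55
tool_pos: [0.5161, 0.1455, 0.0803]
orientation: [-0.0, 0.954, 0.301, -0.0]
wrist_force: [-2.5, -0.9, 3.1]
width: 0.0117
gripper_force: 30.0
```

```bash
python3 -c "
from h import *;st()"
```

```text
t 10.55 pos [0.5161 0.1455 0.0803] yaw 35.0 tilt [-0.0001 -0.0001] F tool [-2.58 -0.7  -3.15] M [-0.128  0.058  0.035] w 0.0117
```

Seated: the height matches and there is light contact. First part of the first swing, 25° clockwise.

Emit:
play_rows:
  plan:
    - {"hand": 0.005, "x": 0.0001, "y": -0.0032, "z": 0, "wx": 0, "wy": 0, "wz": 0.0436}
    - {"hand": 0.005, "x": 0.0003, "y": -0.0064, "z": 0, "wx": 0, "wy": 0, "wz": 0.0873}
    - {"hand": 0.005, "x": 0.0006, "y": -0.0096, "z": 0, "wx": 0, "wy": 0, "wz": 0.1309}
    - {"hand": 0.005, "x": 0.0011, "y": -0.0128, "z": 0, "wx": 0, "wy": 0, "wz": 0.1745}
    - {"hand": 0.005, "x": 0.0017, "y": -0.016, "z": 0, "wx": 0, "wy": 0, "wz": 0.2182}
    - {"hand": 0.005, "x": 0.0025, "y": -0.0191, "z": 0, "wx": 0, "wy": 0, "wz": 0.2618}
    - {"hand": 0.005, "x": 0.0034, "y": -0.0222, "z": 0, "wx": 0, "wy": 0, "wz": 0.3054}
    - {"hand": 0.005, "x": 0.0045, "y": -0.0252, "z": 0, "wx": 0, "wy": 0, "wz": 0.3491}
    - {"hand": 0.005, "x": 0.0056, "y": -0.0282, "z": 0, "wx": 0, "wy": 0, "wz": 0.3927}
    - {"hand": 0.005, "x": 0.0069, "y": -0.0312, "z": 0, "wx": 0, "wy": 0, "wz": 0.4363}

```text
time: 11.8
tool_pos: [0.5042, 0.1749, 0.0802]
orientation: [0.0, 0.996, 0.087, 0.0]
wrist_force: [0.1, -1.6, 1.4]
width: 0.0117
gripper_force: 30.1
```

```bash
cat >> h.py <<'E'
def bolt_torque(s,R,r=0.0738):
    """torque about the bolt axis resisting the tool, from wrist force/moment taken at TCP (tool z)"""
    F=R.T@s["wrist_force"];M=R.T@s["moment"]; c=s["tool_pos"]+R@[r,0,0]
    print("Mz tool",M[2].round(3),"F arm",(r*-F[1]).round(3),"sum",(M[2]-r*F[1]).round(3),"centre",c.round(4))
E
python3 -c "
from h import *;bolt_torque(*st())"
```

```text
t 11.8 pos [0.5042 0.1749 0.0802] yaw 9.98 tilt [0.0004 0.0006] F tool [-0.16  1.61 -1.42] M [-0.28   0.021  0.384] w 0.0117
Mz tool -0.384 F arm -0.119 sum -0.503 centre [0.5768 0.1876 0.0803]
```

The resisting torque is about 0.4 to 0.5 N m, so the bolt is turning. Second half of the swing.

Emit:
play_rows:
  plan:
    - {"hand": 0.005, "x": 0.0001, "y": -0.0032, "z": 0, "wx": 0, "wy": 0, "wz": 0.0436}
    - {"hand": 0.005, "x": 0.0003, "y": -0.0064, "z": 0, "wx": 0, "wy": 0, "wz": 0.0873}
    - {"hand": 0.005, "x": 0.0006, "y": -0.0096, "z": 0, "wx": 0, "wy": 0, "wz": 0.1309}
    - {"hand": 0.005, "x": 0.0011, "y": -0.0128, "z": 0, "wx": 0, "wy": 0, "wz": 0.1745}
    - {"hand": 0.005, "x": 0.0017, "y": -0.016, "z": 0, "wx": 0, "wy": 0, "wz": 0.2182}
    - {"hand": 0.005, "x": 0.0025, "y": -0.0191, "z": 0, "wx": 0, "wy": 0, "wz": 0.2618}
    - {"hand": 0.005, "x": 0.0034, "y": -0.0222, "z": 0, "wx": 0, "wy": 0, "wz": 0.3054}
    - {"hand": 0.005, "x": 0.0045, "y": -0.0252, "z": 0, "wx": 0, "wy": 0, "wz": 0.3491}
    - {"hand": 0.005, "x": 0.0056, "y": -0.0282, "z": 0, "wx": 0, "wy": 0, "wz": 0.3927}
    - {"hand": 0.005, "x": 0.0069, "y": -0.0312, "z": 0, "wx": 0, "wy": 0, "wz": 0.4363}

```text
time: 13.05
tool_pos: [0.5051, 0.207, 0.0802]
orientation: [0.0, 0.991, -0.131, -0.0]
wrist_force: [-2.2, -1.1, 2.2]
width: 0.0119
gripper_force: 30.1
```

```bash
python3 -c "
from h import *;bolt_torque(*st())"
```

```text
t 13.05 pos [0.5051 0.207  0.0802] yaw -15.01 tilt [-0.0003  0.0004] F tool [-1.82  1.68 -2.24] M [-0.087  0.181  0.391] w 0.0119
Mz tool -0.391 F arm -0.124 sum -0.515 centre [0.5764 0.1879 0.0801]
```

The first bite took about 47°. Now I unload, lift, swing back 47.5° and look.

Emit:
play_rows:
  plan:
    - {"hand": 0.005, "x": 0.0001, "y": 0.0032, "z": 0, "wx": 0, "wy": 0, "wz": -0.0436}
    - {"hand": 0.005, "x": 0.0001, "y": 0.0032, "z": -0.01, "wx": 0, "wy": 0, "wz": -0.0436}
    - {"hand": 0.005, "x": 0.0001, "y": 0.0032, "z": -0.03, "wx": 0, "wy": 0, "wz": -0.0436}
    - {"hand": 0.005, "x": 0.0001, "y": 0.0032, "z": -0.044, "wx": 0, "wy": 0, "wz": -0.0436}
    - {"hand": 0.005, "x": 0.0017, "y": 0.016, "z": -0.044, "wx": 0, "wy": 0, "wz": -0.2182}
    - {"hand": 0.005, "x": 0.0056, "y": 0.0282, "z": -0.044, "wx": 0, "wy": 0, "wz": -0.3927}
    - {"hand": 0.005, "x": 0.0116, "y": 0.0396, "z": -0.044, "wx": 0, "wy": 0, "wz": -0.5672}
    - {"hand": 0.005, "x": 0.0194, "y": 0.0499, "z": -0.044, "wx": 0, "wy": 0, "wz": -0.7418}
    - {"hand": 0.005, "x": 0.0239, "y": 0.0544, "z": -0.044, "wx": 0, "wy": 0, "wz": -0.829}
    - {"hand": 0.005, "x": 0.0239, "y": 0.0544, "z": -0.044, "wx": 0, "wy": 0, "wz": -0.829}

```text
time: 14.3
tool_pos: [0.5146, 0.1478, 0.1245]
orientation: [0.0, 0.96, 0.279, 0.0]
wrist_force: [-0.0, -0.2, -2.8]
width: 0.0117
gripper_force: 30.0
```

Run:
```python
from h import *
from cell import imaging
import pickle
s,R=st();c=imaging.capture("wrist");pickle.dump((s,c),open("v6.pkl","wb"))
print(ring_hand(c))
cv2.imwrite("pics/w6.png",cv2.resize(c["color"][30:190,173:333],(600,600),interpolation=cv2.INTER_CUBIC))
```

```text
t 14.3 pos [0.5146 0.1478 0.1245] yaw 32.38 tilt [0.0004 0.0001] F tool [-0.16  0.19  2.76] M [-0.004  0.036  0.006] w 0.0117
((0.07352897524833679, -0.0004990892484784126, 0.025034558027982712), (np.float64(0.07359014767315716), np.float64(-0.0005506244071123408), np.float64(0.02465097933745652)), array([ 0.00257728, -0.00083187]))
```

View pics/w6.png

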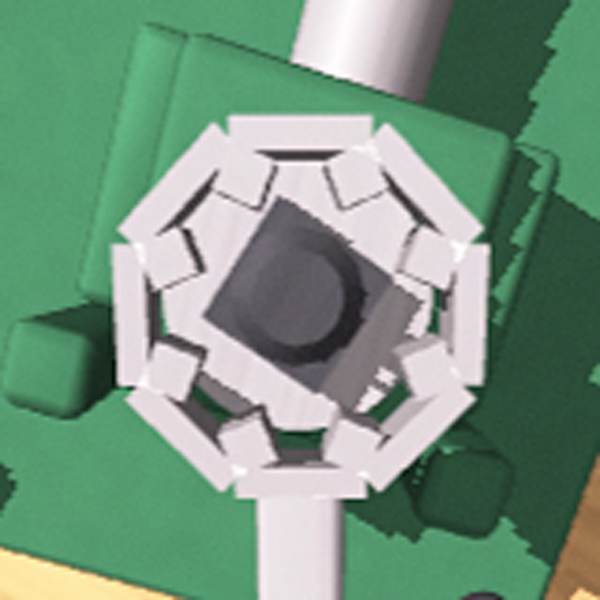

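The head square has its top corner at crop (280,197), about 12.4° counter-clockwise from the ring's notch. So the bolt sits at yaw 44.9° mod 45 and has turned about 35°. Play and grip give took the rest. I rotate to match and set down.

Emit:
play_rows:
  plan:
    - {"hand": 0.005, "x": 0.0005, "y": 0.008, "z": 0, "wx": 0, "wy": 0, "wz": -0.11}
    - {"hand": 0.005, "x": 0.0017, "y": 0.0157, "z": 0.008, "wx": 0, "wy": 0, "wz": -0.2185}
    - {"hand": 0.005, "x": 0.0017, "y": 0.0157, "z": 0.02, "wx": 0, "wy": 0, "wz": -0.2185}
    - {"hand": 0.005, "x": 0.0017, "y": 0.0157, "z": 0.03, "wx": 0, "wy": 0, "wz": -0.2185}
    - {"hand": 0.005, "x": 0.0017, "y": 0.0157, "z": 0.034, "wx": 0, "wy": 0, "wz": -0.2185}
    - {"hand": 0.005, "x": 0.0017, "y": 0.0157, "z": 0.037, "wx": 0, "wy": 0, "wz": -0.2185}
    - {"hand": 0.005, "x": 0.0017, "y": 0.0157, "z": 0.04, "wx": 0, "wy": 0, "wz": -0.2185}
    - {"hand": 0.005, "x": 0.0017, "y": 0.0157, "z": 0.042, "wx": 0, "wy": 0, "wz": -0.2185}
    - {"hand": 0.005, "x": 0.0017, "y": 0.0157, "z": 0.0435, "wx": 0, "wy": 0, "wz": -0.2185}
    - {"hand": 0.005, "x": 0.0017, "y": 0.0157, "z": 0.0442, "wx": 0, "wy": 0, "wz": -0.2185}

```text
time: 15.6
tool_pos: [0.5242, 0.1358, 0.0803]
orientation: [0.0, 0.924, 0.383, 0.0]
wrist_force: [-0.9, -1.4, 3.9]
width: 0.0118
gripper_force: 30.0
```

```bash
python3 -c "
from h import *;bolt_torque(*st())"
```

```text
t 15.6 pos [0.5242 0.1358 0.0803] yaw 45.01 tilt [0.0002 0.0001] F tool [-1.65  0.39 -3.87] M [-0.013  0.167  0.008] w 0.0118
Mz tool -0.008 F arm -0.029 sum -0.037 centre [0.5764 0.188  0.0803]
```

Seated again, with 29 to 52° left. Swing 25° and feel.

Emit:
play_rows:
  plan:
    - {"hand": 0.005, "x": 0.0001, "y": -0.0032, "z": 0, "wx": 0, "wy": 0, "wz": 0.0436}
    - {"hand": 0.005, "x": 0.0003, "y": -0.0064, "z": 0, "wx": 0, "wy": 0, "wz": 0.0873}
    - {"hand": 0.005, "x": 0.0006, "y": -0.0096, "z": 0, "wx": 0, "wy": 0, "wz": 0.1309}
    - {"hand": 0.005, "x": 0.0011, "y": -0.0128, "z": 0, "wx": 0, "wy": 0, "wz": 0.1745}
    - {"hand": 0.005, "x": 0.0017, "y": -0.016, "z": 0, "wx": 0, "wy": 0, "wz": 0.2182}
    - {"hand": 0.005, "x": 0.0025, "y": -0.0191, "z": 0, "wx": 0, "wy": 0, "wz": 0.2618}
    - {"hand": 0.005, "x": 0.0034, "y": -0.0222, "z": 0, "wx": 0, "wy": 0, "wz": 0.3054}
    - {"hand": 0.005, "x": 0.0045, "y": -0.0252, "z": 0, "wx": 0, "wy": 0, "wz": 0.3491}
    - {"hand": 0.005, "x": 0.0056, "y": -0.0282, "z": 0, "wx": 0, "wy": 0, "wz": 0.3927}
    - {"hand": 0.005, "x": 0.0069, "y": -0.0312, "z": 0, "wx": 0, "wy": 0, "wz": 0.4363}

```text
time: 16.85
tool_pos: [0.5077, 0.1625, 0.0804]
orientation: [0.0, 0.985, 0.174, 0.001]
wrist_force: [-0.3, -2.6, 0.5]
width: 0.0119
gripper_force: 30.0
```

Run:
```python
from h import *
from cell import imaging
import pickle
s,R=st();bolt_torque(s,R);c=imaging.capture("wrist");pickle.dump((s,c),open("v7.pkl","wb"))
print(ring_hand(c))
```

```text
t 16.85 pos [0.5077 0.1625 0.0804] yaw 20.0 tilt [0.0012 0.0011] F tool [-1.14  2.39 -0.49] M [-0.376 -0.11   0.29 ] w 0.0119
Mz tool -0.291 F arm -0.176 sum -0.467 centre [0.577  0.1877 0.0805]
((0.07378828525543213, -0.0008231103420257568, 0.025142572820186615), (np.float64(0.07313911306423733), np.float64(-0.0007305816171469994), np.float64(0.024788685564911518)), array([-0.01495003, -0.00015828]))
```

Running torque is still about 0.45. Advance 8° (still short of 64°), then small steps.

Emit:
play_rows:
  plan:
    - {"hand": 0.005, "x": 0, "y": -0.0013, "z": 0, "wx": 0, "wy": 0, "wz": 0.0175}
    - {"hand": 0.005, "x": 0, "y": -0.0026, "z": 0, "wx": 0, "wy": 0, "wz": 0.0349}
    - {"hand": 0.005, "x": 0.0001, "y": -0.0039, "z": 0, "wx": 0, "wy": 0, "wz": 0.0524}
    - {"hand": 0.005, "x": 0.0002, "y": -0.0051, "z": 0, "wx": 0, "wy": 0, "wz": 0.0698}
    - {"hand": 0.005, "x": 0.0003, "y": -0.0064, "z": 0, "wx": 0, "wy": 0, "wz": 0.0873}
    - {"hand": 0.005, "x": 0.0004, "y": -0.0077, "z": 0, "wx": 0, "wy": 0, "wz": 0.1047}
    - {"hand": 0.005, "x": 0.0005, "y": -0.009, "z": 0, "wx": 0, "wy": 0, "wz": 0.1222}
    - {"hand": 0.005, "x": 0.0007, "y": -0.0103, "z": 0, "wx": 0, "wy": 0, "wz": 0.1396}
    - {"hand": 0.005, "x": 0.0007, "y": -0.0103, "z": 0, "wx": 0, "wy": 0, "wz": 0.1396}
    - {"hand": 0.005, "x": 0.0007, "y": -0.0103, "z": 0, "wx": 0, "wy": 0, "wz": 0.1396}

```text
time: 18.15
tool_pos: [0.5045, 0.1729, 0.0801]
orientation: [-0.0, 0.995, 0.105, 0.0]
wrist_force: [1.8, -3.8, 5.1]
width: 0.0119
gripper_force: 30.0
```

```bash
cat > f.py <<'E'
from h import *
from cell import imaging
import pickle
s,R=st();bolt_torque(s,R);c=imaging.capture("wrist");pickle.dump((s,c),open("vl.pkl","wb"))
print(ring_hand(c)[2])
E
python3 f.py
```

```text
t 18.15 pos [0.5045 0.1729 0.0801] yaw 12.02 tilt [ 0.0008 -0.0002] F tool [ 1.02  4.07 -5.13] M [-0.597 -0.7    0.151] w 0.0119
Mz tool -0.152 F arm -0.3 sum -0.452 centre [0.5767 0.1882 0.0802]
[ 0.01717063 -0.0006336 ]
```

Emit:
play_rows:
  plan:
    - {"hand": 0.005, "x": 0, "y": -0.0006, "z": 0, "wx": 0, "wy": 0, "wz": 0.0087}
    - {"hand": 0.005, "x": 0, "y": -0.0013, "z": 0, "wx": 0, "wy": 0, "wz": 0.0175}
    - {"hand": 0.005, "x": 0, "y": -0.0019, "z": 0, "wx": 0, "wy": 0, "wz": 0.0262}
    - {"hand": 0.005, "x": 0, "y": -0.0026, "z": 0, "wx": 0, "wy": 0, "wz": 0.0349}
    - {"hand": 0.005, "x": 0, "y": -0.0026, "z": 0, "wx": 0, "wy": 0, "wz": 0.0349}
    - {"hand": 0.005, "x": 0, "y": -0.0026, "z": 0, "wx": 0, "wy": 0, "wz": 0.0349}
    - {"hand": 0.005, "x": 0, "y": -0.0026, "z": 0, "wx": 0, "wy": 0, "wz": 0.0349}
    - {"hand": 0.005, "x": 0, "y": -0.0026, "z": 0, "wx": 0, "wy": 0, "wz": 0.0349}
    - {"hand": 0.005, "x": 0, "y": -0.0026, "z": 0, "wx": 0, "wy": 0, "wz": 0.0349}
    - {"hand": 0.005, "x": 0, "y": -0.0026, "z": 0, "wx": 0, "wy": 0, "wz": 0.0349}

```text
time: 19.45
tool_pos: [0.5039, 0.1754, 0.0801]
orientation: [-0.0, 0.996, 0.087, 0.0]
wrist_force: [3.1, -2.9, 5.6]
width: 0.0117
gripper_force: 30.0
```

```bash
python3 f.py
```

```text
t 19.45 pos [0.5039 0.1754 0.0801] yaw 10.01 tilt [ 0.0007 -0.0002] F tool [ 2.59  3.38 -5.55] M [-0.648 -0.843  0.147] w 0.0117
Mz tool -0.147 F arm -0.249 sum -0.397 centre [0.5766 0.1882 0.0802]
[ 0.00178665 -0.00018479]
```

Emit:
play_rows:
  plan:
    - {"hand": 0.005, "x": 0, "y": -0.0006, "z": 0, "wx": 0, "wy": 0, "wz": 0.0087}
    - {"hand": 0.005, "x": 0, "y": -0.0013, "z": 0, "wx": 0, "wy": 0, "wz": 0.0175}
    - {"hand": 0.005, "x": 0, "y": -0.0019, "z": 0, "wx": 0, "wy": 0, "wz": 0.0262}
    - {"hand": 0.005, "x": 0, "y": -0.0026, "z": 0, "wx": 0, "wy": 0, "wz": 0.0349}
    - {"hand": 0.005, "x": 0.0001, "y": -0.0032, "z": 0, "wx": 0, "wy": 0, "wz": 0.0436}
    - {"hand": 0.005, "x": 0.0001, "y": -0.0032, "z": 0, "wx": 0, "wy": 0, "wz": 0.0436}
    - {"hand": 0.005, "x": 0.0001, "y": -0.0032, "z": 0, "wx": 0, "wy": 0, "wz": 0.0436}
    - {"hand": 0.005, "x": 0.0001, "y": -0.0032, "z": 0, "wx": 0, "wy": 0, "wz": 0.0436}
    - {"hand": 0.005, "x": 0.0001, "y": -0.0032, "z": 0, "wx": 0, "wy": 0, "wz": 0.0436}
    - {"hand": 0.005, "x": 0.0001, "y": -0.0032, "z": 0, "wx": 0, "wy": 0, "wz": 0.0436}

```text
time: 20.75
tool_pos: [0.5034, 0.1785, 0.0801]
orientation: [-0.0, 0.998, 0.066, 0.0]
wrist_force: [3.2, -3.8, 4.4]
width: 0.0117
gripper_force: 30.0
```

```bash
python3 f.py
```

```text
t 20.75 pos [0.5034 0.1785 0.0801] yaw 7.52 tilt [ 0.0006 -0.0001] F tool [ 2.72  4.16 -4.36] M [-0.622 -0.846  0.146] w 0.0117
Mz tool -0.146 F arm -0.307 sum -0.453 centre [0.5766 0.1882 0.0801]
[-0.02638024  0.00068005]
```

Emit:
play_rows:
  plan:
    - {"hand": 0.005, "x": 0, "y": -0.0006, "z": 0, "wx": 0, "wy": 0, "wz": 0.0087}
    - {"hand": 0.005, "x": 0, "y": -0.0013, "z": 0, "wx": 0, "wy": 0, "wz": 0.0175}
    - {"hand": 0.005, "x": 0, "y": -0.0019, "z": 0, "wx": 0, "wy": 0, "wz": 0.0262}
    - {"hand": 0.005, "x": 0, "y": -0.0026, "z": 0, "wx": 0, "wy": 0, "wz": 0.0349}
    - {"hand": 0.005, "x": 0.0001, "y": -0.0032, "z": 0, "wx": 0, "wy": 0, "wz": 0.0436}
    - {"hand": 0.005, "x": 0.0001, "y": -0.0032, "z": 0, "wx": 0, "wy": 0, "wz": 0.0436}
    - {"hand": 0.005, "x": 0.0001, "y": -0.0032, "z": 0, "wx": 0, "wy": 0, "wz": 0.0436}
    - {"hand": 0.005, "x": 0.0001, "y": -0.0032, "z": 0, "wx": 0, "wy": 0, "wz": 0.0436}
    - {"hand": 0.005, "x": 0.0001, "y": -0.0032, "z": 0, "wx": 0, "wy": 0, "wz": 0.0436}
    - {"hand": 0.005, "x": 0.0001, "y": -0.0032, "z": 0, "wx": 0, "wy": 0, "wz": 0.0436}

```text
time: 22.05
tool_pos: [0.503, 0.1817, 0.0801]
orientation: [-0.0, 0.999, 0.044, 0.0]
wrist_force: [3.5, -2.8, 5.1]
width: 0.0117
gripper_force: 30.0
```

```bash
python3 f.py
```

```text
t 22.05 pos [0.503  0.1817 0.0801] yaw 5.02 tilt [ 0.0005 -0.0002] F tool [ 3.26  3.06 -5.07] M [-0.589 -0.874  0.182] w 0.0117
Mz tool -0.183 F arm -0.226 sum -0.409 centre [0.5766 0.1882 0.0801]
[-0.03197904  0.00093085]
```

Emit:
play_rows:
  plan:
    - {"hand": 0.005, "x": 0, "y": -0.0006, "z": 0, "wx": 0, "wy": 0, "wz": 0.0087}
    - {"hand": 0.005, "x": 0, "y": -0.0013, "z": 0, "wx": 0, "wy": 0, "wz": 0.0175}
    - {"hand": 0.005, "x": 0, "y": -0.0019, "z": 0, "wx": 0, "wy": 0, "wz": 0.0262}
    - {"hand": 0.005, "x": 0, "y": -0.0026, "z": 0, "wx": 0, "wy": 0, "wz": 0.0349}
    - {"hand": 0.005, "x": 0.0001, "y": -0.0032, "z": 0, "wx": 0, "wy": 0, "wz": 0.0436}
    - {"hand": 0.005, "x": 0.0001, "y": -0.0032, "z": 0, "wx": 0, "wy": 0, "wz": 0.0436}
    - {"hand": 0.005, "x": 0.0001, "y": -0.0032, "z": 0, "wx": 0, "wy": 0, "wz": 0.0436}
    - {"hand": 0.005, "x": 0.0001, "y": -0.0032, "z": 0, "wx": 0, "wy": 0, "wz": 0.0436}
    - {"hand": 0.005, "x": 0.0001, "y": -0.0032, "z": 0, "wx": 0, "wy": 0, "wz": 0.0436}
    - {"hand": 0.005, "x": 0.0001, "y": -0.0032, "z": 0, "wx": 0, "wy": 0, "wz": 0.0436}

```text
time: 23.35
tool_pos: [0.5028, 0.1849, 0.08]
orientation: [-0.0, 1.0, 0.022, 0.0]
wrist_force: [3.9, -3.8, 4.2]
width: 0.0118
gripper_force: 30.0
```

```bash
python3 f.py
```

```text
t 23.35 pos [0.5028 0.1849 0.08  ] yaw 2.53 tilt [ 0.0003 -0.0002] F tool [ 3.74  4.02 -4.24] M [-0.566 -0.968  0.243] w 0.0118
Mz tool -0.243 F arm -0.296 sum -0.54 centre [0.5765 0.1881 0.0801]
[-0.03015072  0.00104195]
```

Emit:
play_rows:
  plan:
    - {"hand": 0.005, "x": 0, "y": -0.0006, "z": 0, "wx": 0, "wy": 0, "wz": 0.0087}
    - {"hand": 0.005, "x": 0, "y": -0.0013, "z": 0, "wx": 0, "wy": 0, "wz": 0.0175}
    - {"hand": 0.005, "x": 0, "y": -0.0019, "z": 0, "wx": 0, "wy": 0, "wz": 0.0262}
    - {"hand": 0.005, "x": 0, "y": -0.0019, "z": 0, "wx": 0, "wy": 0, "wz": 0.0262}
    - {"hand": 0.005, "x": 0, "y": -0.0019, "z": 0, "wx": 0, "wy": 0, "wz": 0.0262}
    - {"hand": 0.005, "x": 0, "y": -0.0019, "z": 0, "wx": 0, "wy": 0, "wz": 0.0262}
    - {"hand": 0.005, "x": 0, "y": -0.0019, "z": 0, "wx": 0, "wy": 0, "wz": 0.0262}
    - {"hand": 0.005, "x": 0, "y": -0.0019, "z": 0, "wx": 0, "wy": 0, "wz": 0.0262}
    - {"hand": 0.005, "x": 0, "y": -0.0019, "z": 0, "wx": 0, "wy": 0, "wz": 0.0262}
    - {"hand": 0.005, "x": 0, "y": -0.0019, "z": 0, "wx": 0, "wy": 0, "wz": 0.0262}

```text
time: 24.65
tool_pos: [0.5027, 0.1868, 0.08]
orientation: [-0.0, 1.0, 0.009, 0.0]
wrist_force: [4.5, -3.5, 5.3]
width: 0.0121
gripper_force: 30.0
```

```bash
python3 f.py
```

```text
t 24.65 pos [0.5027 0.1868 0.08  ] yaw 1.03 tilt [ 0.0003 -0.0002] F tool [ 4.41  3.61 -5.25] M [-0.496 -0.94   0.245] w 0.0121
Mz tool -0.246 F arm -0.266 sum -0.512 centre [0.5765 0.1881 0.08  ]
[-0.02073821  0.00085138]
```

Emit:
play_rows:
  plan:
    - {"hand": 0.005, "x": 0, "y": -0.0006, "z": 0, "wx": 0, "wy": 0, "wz": 0.0087}
    - {"hand": 0.005, "x": 0, "y": -0.0013, "z": 0, "wx": 0, "wy": 0, "wz": 0.0175}
    - {"hand": 0.005, "x": 0, "y": -0.0019, "z": 0, "wx": 0, "wy": 0, "wz": 0.0262}
    - {"hand": 0.005, "x": 0, "y": -0.0026, "z": 0, "wx": 0, "wy": 0, "wz": 0.0349}
    - {"hand": 0.005, "x": 0, "y": -0.0026, "z": 0, "wx": 0, "wy": 0, "wz": 0.0349}
    - {"hand": 0.005, "x": 0, "y": -0.0026, "z": 0, "wx": 0, "wy": 0, "wz": 0.0349}
    - {"hand": 0.005, "x": 0, "y": -0.0026, "z": 0, "wx": 0, "wy": 0, "wz": 0.0349}
    - {"hand": 0.005, "x": 0, "y": -0.0026, "z": 0, "wx": 0, "wy": 0, "wz": 0.0349}
    - {"hand": 0.005, "x": 0, "y": -0.0026, "z": 0, "wx": 0, "wy": 0, "wz": 0.0349}
    - {"hand": 0.005, "x": 0, "y": -0.0026, "z": 0, "wx": 0, "wy": 0, "wz": 0.0349}

```text
time: 25.95
tool_pos: [0.5027, 0.1894, 0.08]
orientation: [-0.0, 1.0, -0.008, 0.0]
wrist_force: [3.9, -2.7, 4.5]
width: 0.0119
gripper_force: 30.0
```

```bash
python3 f.py
```

```text
t 25.95 pos [0.5027 0.1894 0.08  ] yaw -0.97 tilt [ 0.0003 -0.0002] F tool [ 3.97  2.58 -4.53] M [-0.583 -0.925  0.283] w 0.0119
Mz tool -0.284 F arm -0.191 sum -0.474 centre [0.5765 0.1881 0.08  ]
[-0.01928412  0.00085909]
```

Emit:
play_rows:
  plan:
    - {"hand": 0.005, "x": 0, "y": -0.0006, "z": 0, "wx": 0, "wy": 0, "wz": 0.0087}
    - {"hand": 0.005, "x": 0, "y": -0.0013, "z": 0, "wx": 0, "wy": 0, "wz": 0.0175}
    - {"hand": 0.005, "x": 0, "y": -0.0019, "z": 0, "wx": 0, "wy": 0, "wz": 0.0262}
    - {"hand": 0.005, "x": 0, "y": -0.0026, "z": 0, "wx": 0, "wy": 0, "wz": 0.0349}
    - {"hand": 0.005, "x": 0.0001, "y": -0.0032, "z": 0, "wx": 0, "wy": 0, "wz": 0.0436}
    - {"hand": 0.005, "x": 0.0001, "y": -0.0032, "z": 0, "wx": 0, "wy": 0, "wz": 0.0436}
    - {"hand": 0.005, "x": 0.0001, "y": -0.0032, "z": 0, "wx": 0, "wy": 0, "wz": 0.0436}
    - {"hand": 0.005, "x": 0.0001, "y": -0.0032, "z": 0, "wx": 0, "wy": 0, "wz": 0.0436}
    - {"hand": 0.005, "x": 0.0001, "y": -0.0032, "z": 0, "wx": 0, "wy": 0, "wz": 0.0436}
    - {"hand": 0.005, "x": 0.0001, "y": -0.0032, "z": 0, "wx": 0, "wy": 0, "wz": 0.0436}

```text
time: 27.25
tool_pos: [0.5027, 0.1926, 0.08]
orientation: [-0.0, 1.0, -0.03, 0.0]
wrist_force: [4.2, -2.2, 3.7]
width: 0.0119
gripper_force: 30.0
```

```bash
python3 f.py
```

```text
t 27.25 pos [0.5027 0.1926 0.08  ] yaw -3.47 tilt [ 0.0001 -0.0002] F tool [ 4.33  1.9  -3.7 ] M [-0.519 -0.974  0.354] w 0.0119
Mz tool -0.354 F arm -0.14 sum -0.495 centre [0.5764 0.1881 0.08  ]
[-0.01657522  0.00084125]
```

Emit:
play_rows:
  plan:
    - {"hand": 0.005, "x": 0, "y": -0.0006, "z": 0, "wx": 0, "wy": 0, "wz": 0.0087}
    - {"hand": 0.005, "x": 0, "y": -0.0013, "z": 0, "wx": 0, "wy": 0, "wz": 0.0175}
    - {"hand": 0.005, "x": 0, "y": -0.0019, "z": 0, "wx": 0, "wy": 0, "wz": 0.0262}
    - {"hand": 0.005, "x": 0, "y": -0.0026, "z": 0, "wx": 0, "wy": 0, "wz": 0.0349}
    - {"hand": 0.005, "x": 0.0001, "y": -0.0032, "z": 0, "wx": 0, "wy": 0, "wz": 0.0436}
    - {"hand": 0.005, "x": 0.0001, "y": -0.0032, "z": 0, "wx": 0, "wy": 0, "wz": 0.0436}
    - {"hand": 0.005, "x": 0.0001, "y": -0.0032, "z": 0, "wx": 0, "wy": 0, "wz": 0.0436}
    - {"hand": 0.005, "x": 0.0001, "y": -0.0032, "z": 0, "wx": 0, "wy": 0, "wz": 0.0436}
    - {"hand": 0.005, "x": 0.0001, "y": -0.0032, "z": 0, "wx": 0, "wy": 0, "wz": 0.0436}
    - {"hand": 0.005, "x": 0.0001, "y": -0.0032, "z": 0, "wx": 0, "wy": 0, "wz": 0.0436}

```text
time: 28.55
tool_pos: [0.503, 0.1958, 0.08]
orientation: [-0.0, 0.999, -0.052, 0.0]
wrist_force: [3.3, -2.8, 3.8]
width: 0.0119
gripper_force: 30.0
```

```bash
python3 f.py
```

```text
t 28.55 pos [0.503  0.1958 0.08  ] yaw -5.97 tilt [ 0.     -0.0002] F tool [ 3.6   2.4  -3.75] M [-0.439 -0.89   0.338] w 0.0119
Mz tool -0.339 F arm -0.177 sum -0.516 centre [0.5764 0.1881 0.08  ]
[-0.02316446  0.00107286]
```

Emit:
play_rows:
  plan:
    - {"hand": 0.005, "x": 0, "y": -0.0006, "z": 0, "wx": 0, "wy": 0, "wz": 0.0087}
    - {"hand": 0.005, "x": 0, "y": -0.0013, "z": 0, "wx": 0, "wy": 0, "wz": 0.0175}
    - {"hand": 0.005, "x": 0, "y": -0.0019, "z": 0, "wx": 0, "wy": 0, "wz": 0.0262}
    - {"hand": 0.005, "x": 0, "y": -0.0026, "z": 0, "wx": 0, "wy": 0, "wz": 0.0349}
    - {"hand": 0.005, "x": 0.0001, "y": -0.0032, "z": 0, "wx": 0, "wy": 0, "wz": 0.0436}
    - {"hand": 0.005, "x": 0.0001, "y": -0.0032, "z": 0, "wx": 0, "wy": 0, "wz": 0.0436}
    - {"hand": 0.005, "x": 0.0001, "y": -0.0032, "z": 0, "wx": 0, "wy": 0, "wz": 0.0436}
    - {"hand": 0.005, "x": 0.0001, "y": -0.0032, "z": 0, "wx": 0, "wy": 0, "wz": 0.0436}
    - {"hand": 0.005, "x": 0.0001, "y": -0.0032, "z": 0, "wx": 0, "wy": 0, "wz": 0.0436}
    - {"hand": 0.005, "x": 0.0001, "y": -0.0032, "z": 0, "wx": 0, "wy": 0, "wz": 0.0436}

```text
time: 29.85
tool_pos: [0.5032, 0.1986, 0.0799]
orientation: [0.0, 0.997, -0.074, -0.0]
wrist_force: [3.6, -3.1, 2.7]
width: 0.0117
gripper_force: 30.1
```

```bash
python3 f.py
```

```text
t 29.85 pos [0.5032 0.1986 0.0799] yaw -8.45 tilt [-0.0003  0.0006] F tool [ 4.05  2.51 -2.72] M [-0.611 -0.973  0.423] w 0.0117
Mz tool -0.422 F arm -0.185 sum -0.607 centre [0.5762 0.1877 0.0799]
[-0.02107055  0.00092994]
```

Torque is beginning to rise (0.61), so 1° steps now.

Emit:
play_rows:
  plan:
    - {"hand": 0.005, "x": 0, "y": -0.0003, "z": 0, "wx": 0, "wy": 0, "wz": 0.0044}
    - {"hand": 0.005, "x": 0, "y": -0.0006, "z": 0, "wx": 0, "wy": 0, "wz": 0.0087}
    - {"hand": 0.005, "x": 0, "y": -0.001, "z": 0, "wx": 0, "wy": 0, "wz": 0.0131}
    - {"hand": 0.005, "x": 0, "y": -0.0013, "z": 0, "wx": 0, "wy": 0, "wz": 0.0175}
    - {"hand": 0.005, "x": 0, "y": -0.0013, "z": 0, "wx": 0, "wy": 0, "wz": 0.0175}
    - {"hand": 0.005, "x": 0, "y": -0.0013, "z": 0, "wx": 0, "wy": 0, "wz": 0.0175}
    - {"hand": 0.005, "x": 0, "y": -0.0013, "z": 0, "wx": 0, "wy": 0, "wz": 0.0175}
    - {"hand": 0.005, "x": 0, "y": -0.0013, "z": 0, "wx": 0, "wy": 0, "wz": 0.0175}
    - {"hand": 0.005, "x": 0, "y": -0.0013, "z": 0, "wx": 0, "wy": 0, "wz": 0.0175}
    - {"hand": 0.005, "x": 0, "y": -0.0013, "z": 0, "wx": 0, "wy": 0, "wz": 0.0175}

```text
time: 31.15
tool_pos: [0.5034, 0.1994, 0.0799]
orientation: [0.001, 0.997, -0.082, -0.0]
wrist_force: [4.2, -5.5, 3.4]
width: 0.0115
gripper_force: 30.2
```

```bash
python3 f.py
```

```text
t 31.15 pos [0.5034 0.1994 0.0799] yaw -9.43 tilt [-0.0003  0.0013] F tool [ 5.06  4.72 -3.35] M [-0.915 -0.902  0.445] w 0.0115
Mz tool -0.443 F arm -0.349 sum -0.792 centre [0.5762 0.1873 0.0799]
[-0.01157056  0.0003534 ]
```

Clear stop: 0.79, rising about 0.19 per degree. One more degree makes it firm.

Emit:
play_rows:
  plan:
    - {"hand": 0.005, "x": 0, "y": -0.0003, "z": 0, "wx": 0, "wy": 0, "wz": 0.0044}
    - {"hand": 0.005, "x": 0, "y": -0.0006, "z": 0, "wx": 0, "wy": 0, "wz": 0.0087}
    - {"hand": 0.005, "x": 0, "y": -0.001, "z": 0, "wx": 0, "wy": 0, "wz": 0.0131}
    - {"hand": 0.005, "x": 0, "y": -0.0013, "z": 0, "wx": 0, "wy": 0, "wz": 0.0175}
    - {"hand": 0.005, "x": 0, "y": -0.0013, "z": 0, "wx": 0, "wy": 0, "wz": 0.0175}
    - {"hand": 0.005, "x": 0, "y": -0.0013, "z": 0, "wx": 0, "wy": 0, "wz": 0.0175}
    - {"hand": 0.005, "x": 0, "y": -0.0013, "z": 0, "wx": 0, "wy": 0, "wz": 0.0175}
    - {"hand": 0.005, "x": 0, "y": -0.0013, "z": 0, "wx": 0, "wy": 0, "wz": 0.0175}
    - {"hand": 0.005, "x": 0, "y": -0.0013, "z": 0, "wx": 0, "wy": 0, "wz": 0.0175}
    - {"hand": 0.005, "x": 0, "y": -0.0013, "z": 0, "wx": 0, "wy": 0, "wz": 0.0175}

```text
time: 32.45
tool_pos: [0.5035, 0.2003, 0.0798]
orientation: [0.001, 0.996, -0.091, -0.0]
wrist_force: [3.6, -7.7, 3.9]
width: 0.0119
gripper_force: 30.3
```

```bash
python3 f.py; python3 f.py|sed -n 2p
```

```text
t 32.45 pos [0.5035 0.2003 0.0798] yaw -10.41 tilt [-0.0003  0.002 ] F tool [ 4.93  6.88 -3.94] M [-1.299 -0.948  0.507] w 0.0119
Mz tool -0.505 F arm -0.508 sum -1.013 centre [0.5761 0.187  0.0798]
[-0.02406707  0.00058112]
Mz tool -0.553 F arm -0.448 sum -1.002 centre [0.576  0.1869 0.0798]
```

At the stop with about 1.0 N m measured. Unload, lift and verify.

Emit:
play_rows:
  plan:
    - {"hand": 0.005, "x": 0, "y": 0.0026, "z": 0, "wx": 0, "wy": 0, "wz": -0.035}
    - {"hand": 0.005, "x": 0.0002, "y": 0.0052, "z": 0, "wx": 0, "wy": 0, "wz": -0.07}
    - {"hand": 0.005, "x": 0.0002, "y": 0.0052, "z": 0, "wx": 0, "wy": 0, "wz": -0.07}
    - {"hand": 0.005, "x": 0.0002, "y": 0.0052, "z": -0.006, "wx": 0, "wy": 0, "wz": -0.07}
    - {"hand": 0.005, "x": 0.0002, "y": 0.0052, "z": -0.014, "wx": 0, "wy": 0, "wz": -0.07}
    - {"hand": 0.005, "x": 0.0002, "y": 0.0052, "z": -0.03, "wx": 0, "wy": 0, "wz": -0.07}
    - {"hand": 0.005, "x": 0.0002, "y": 0.0052, "z": -0.05, "wx": 0, "wy": 0, "wz": -0.07}
    - {"hand": 0.005, "x": 0.0002, "y": 0.0052, "z": -0.06, "wx": 0, "wy": 0, "wz": -0.07}
    - {"hand": 0.005, "x": 0.0002, "y": 0.0052, "z": -0.06, "wx": 0, "wy": 0, "wz": -0.07}
    - {"hand": 0.005, "x": 0.0002, "y": 0.0052, "z": -0.06, "wx": 0, "wy": 0, "wz": -0.07}

```text
time: 33.8
tool_pos: [0.5016, 0.1961, 0.139]
orientation: [0.0, 0.998, -0.056, -0.001]
wrist_force: [-0.8, -0.7, -3.2]
width: 0.0118
gripper_force: 30.0
```

```bash
python3 f.py
python3 - <<'E'
import pickle,cv2
s,c=pickle.load(open("vl.pkl","rb"))
cv2.imwrite("pics/w7.png",cv2.resize(c["color"][30:190,173:333],(600,600),interpolation=cv2.INTER_CUBIC))
E
```

```text
t 33.8 pos [0.5016 0.1961 0.139 ] yaw -6.48 tilt [-0.0027  0.0007] F tool [-0.72  0.83  3.23] M [ 0.017  0.005 -0.032] w 0.0118
Mz tool 0.032 F arm -0.061 sum -0.029 centre [0.575  0.1878 0.1388]
[ 0.01357474 -0.00031366]
```

View pics/w7.png

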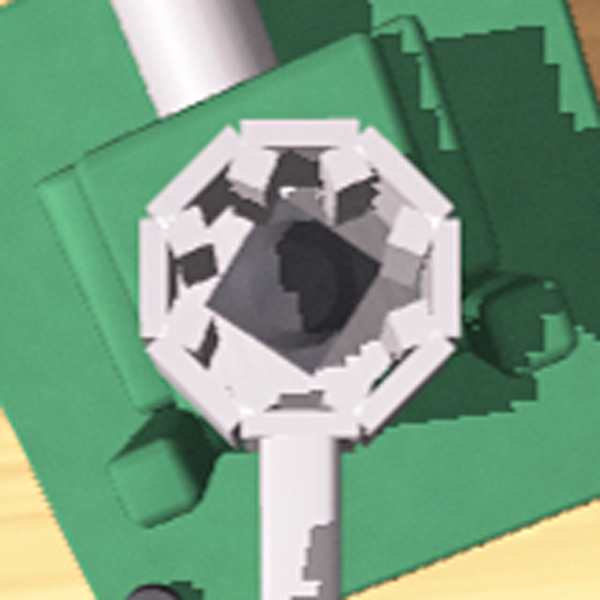

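The head's corners are at crop (285,195), (380,268), (312,375) and (207,303), so the corner is at yaw 1.5° mod 90. The bolt has turned 35 + 43 = 78 to 79° in all, within 64 to 87°, and it came up hard there. The ring looks smaller (321 px against 376), so the spanner has pitched ring-down in the fingers by some 15 to 20° while lifting off. I'll carry it gently over the mat, measure the pitch, and level it before laying it down.

Emit:
play_rows:
  plan:
    - {"hand": 0.005, "x": 0, "y": 0, "z": -0.01, "wx": 0, "wy": 0, "wz": 0}
    - {"hand": 0.005, "x": 0, "y": 0, "z": -0.03, "wx": 0, "wy": 0, "wz": 0}
    - {"hand": 0.005, "x": 0, "y": 0, "z": -0.05, "wx": 0, "wy": 0, "wz": 0}
    - {"hand": 0.005, "x": 0.002, "y": 0.015, "z": -0.06, "wx": 0, "wy": 0, "wz": -0.01}
    - {"hand": 0.005, "x": 0.006, "y": 0.045, "z": -0.06, "wx": 0, "wy": 0, "wz": -0.03}
    - {"hand": 0.005, "x": 0.011, "y": 0.085, "z": -0.06, "wx": 0, "wy": 0, "wz": -0.06}
    - {"hand": 0.005, "x": 0.016, "y": 0.125, "z": -0.06, "wx": 0, "wy": 0, "wz": -0.09}
    - {"hand": 0.005, "x": 0.021, "y": 0.165, "z": -0.06, "wx": 0, "wy": 0, "wz": -0.12}
    - {"hand": 0.005, "x": 0.024, "y": 0.19, "z": -0.06, "wx": 0, "wy": 0, "wz": -0.135}
    - {"hand": 0.005, "x": 0.026, "y": 0.2, "z": -0.06, "wx": 0, "wy": 0, "wz": -0.14}

```text
time: 35.1
tool_pos: [0.5063, -0.0066, 0.2003]
orientation: [-0.0, 1.0, 0.013, 0.0]
wrist_force: [-0.6, -0.2, -2.6]
width: 0.0114
gripper_force: 30.0
```

Emit:
play_rows:
  plan:
    - {"hand": 0.005, "x": 0.0, "y": 0.01, "z": 0, "wx": 0, "wy": 0, "wz": -0.01}
    - {"hand": 0.005, "x": -0.001, "y": 0.04, "z": 0, "wx": 0, "wy": 0, "wz": -0.03}
    - {"hand": 0.005, "x": -0.001, "y": 0.08, "z": 0, "wx": 0, "wy": 0, "wz": -0.06}
    - {"hand": 0.005, "x": -0.002, "y": 0.12, "z": 0, "wx": 0, "wy": 0, "wz": -0.09}
    - {"hand": 0.005, "x": -0.002, "y": 0.16, "z": 0, "wx": 0, "wy": 0, "wz": -0.12}
    - {"hand": 0.005, "x": -0.003, "y": 0.2, "z": 0, "wx": 0, "wy": 0, "wz": -0.15}
    - {"hand": 0.005, "x": -0.003, "y": 0.225, "z": 0, "wx": 0, "wy": 0, "wz": -0.165}
    - {"hand": 0.005, "x": -0.003, "y": 0.235, "z": 0, "wx": 0, "wy": 0, "wz": -0.165}
    - {"hand": 0.005, "x": -0.003, "y": 0.235, "z": 0, "wx": 0, "wy": 0, "wz": -0.165}
    - {"hand": 0.005, "x": -0.003, "y": 0.235, "z": 0, "wx": 0, "wy": 0, "wz": -0.165}

```text
time: 36.35
tool_pos: [0.5096, -0.239, 0.1998]
orientation: [-0.001, 0.995, 0.096, -0.0]
wrist_force: [-0.4, -0.2, -3.3]
width: 0.0117
gripper_force: 30.0
```

```bash
cat > p.py <<'E'
from h import *
from cell import imaging
import pickle
s,R=st();c=imaging.capture("wrist");g=imaging.capture("scene");pickle.dump((s,c,g),open("vp.pkl","wb"))
m=grey(c["color"],(185,20,325,225),120)
P=cv2.convexHull(max(cv2.findContours(m,0,1)[0],key=len))[:,0]
top=P[:,1].min(); W=[]
for v in range(top,225,4):
    u=np.nonzero(m[v])[0]; W.append((v,u.min(),u.max()) if len(u) else (v,0,0))
print("top",top); print([(int(a),int(b),int(d)) for a,b,d in W])
mg=cv2.cvtColor(g["color"],cv2.COLOR_BGR2HSV)
gm=((mg[...,1]<70)&(mg[...,2]>110)).astype(np.uint8)
n,l,stt,ce=cv2.connectedComponentsWithStats(gm)
print([(stt[i].tolist(),ce[i].round().tolist()) for i in range(1,n) if stt[i,4]>25 and 120<ce[i][0]<330 and 120<ce[i][1]<350])
p0=project(g,s["tool_pos"]);print("tcp in scene",p0, "ring exp",project(g,s["tool_pos"]+R@[.0737,0,.0118]),project(g,s["tool_pos"]+R@[.077,0,.0386]))
E
python3 p.py
```

```text
t 36.35 pos [ 0.5096 -0.239   0.1998] yaw 11.06 tilt [-0.0004 -0.0011] F tool [-0.43  0.12  3.34] M [ 0.048  0.035 -0.009] w 0.0117
top 62
[(62, 237, 268), (66, 231, 274), (70, 227, 278), (74, 223, 282), (78, 219, 286), (82, 215, 290), (86, 213, 292), (90, 210, 295), (94, 210, 295), (98, 210, 295), (102, 210, 295), (106, 210, 295), (110, 210, 295), (114, 210, 295), (118, 210, 295), (122, 212, 293), (126, 214, 290), (130, 217, 286), (134, 221, 282), (138, 225, 278), (142, 229, 274), (146, 233, 268), (150, 242, 261), (154, 242, 261), (158, 242, 261), (162, 242, 261), (166, 242, 261), (170, 242, 261), (174, 242, 261), (178, 242, 261), (182, 243, 261), (186, 243, 261), (190, 243, 261), (194, 243, 261), (198, 243, 261), (202, 243, 261), (206, 243, 261), (210, 243, 261), (214, 243, 261), (218, 249, 259), (222, 246, 259)]
[([228, 126, 7, 6, 32], [231.0, 128.0]), ([208, 189, 10, 13, 37], [213.0, 195.0]), ([212, 246, 30, 35, 272], [227.0, 264.0]), ([146, 325, 14, 35, 97], [153.0, 343.0])]
tcp in scene [205.34747357 237.52316337] ring exp [227.73907886 261.19081385] [229.52864161 267.92386301]
```

Now the spanner looks parallel to the image plane, so its pitch is about 17°, ring-down. I tilt the tool back by that much to level it, then descend most of the way.

Emit:
play_rows:
  plan:
    - {"hand": 0.005, "x": -0.001, "y": 0, "z": 0.01, "wx": 0, "wy": 0.05, "wz": 0}
    - {"hand": 0.005, "x": -0.002, "y": 0, "z": 0.03, "wx": 0, "wy": 0.1, "wz": 0}
    - {"hand": 0.005, "x": -0.003, "y": 0, "z": 0.05, "wx": 0, "wy": 0.15, "wz": 0}
    - {"hand": 0.005, "x": -0.004, "y": 0, "z": 0.075, "wx": 0, "wy": 0.2, "wz": 0}
    - {"hand": 0.005, "x": -0.005, "y": 0, "z": 0.1, "wx": 0, "wy": 0.25, "wz": 0}
    - {"hand": 0.005, "x": -0.006, "y": 0, "z": 0.12, "wx": 0, "wy": 0.29, "wz": 0}
    - {"hand": 0.005, "x": -0.006, "y": 0, "z": 0.135, "wx": 0, "wy": 0.29, "wz": 0}
    - {"hand": 0.005, "x": -0.006, "y": 0, "z": 0.145, "wx": 0, "wy": 0.29, "wz": 0}
    - {"hand": 0.005, "x": -0.006, "y": 0, "z": 0.145, "wx": 0, "wy": 0.29, "wz": 0}
    - {"hand": 0.005, "x": -0.006, "y": 0, "z": 0.145, "wx": 0, "wy": 0.29, "wz": 0}

```text
time: 37.7
tool_pos: [0.5046, -0.2417, 0.0555]
orientation: [-0.014, 0.985, 0.095, 0.144]
wrist_force: [0.3, -0.2, -3.1]
width: 0.012
gripper_force: 30.0
```

```bash
python3 p.py
python3 - <<'E'
from h import *
from cell import imaging
import pickle
s,c,g=pickle.load(open("vp.pkl","rb"))
# brightness/shadow-free: grey mask along shank in scene and side
e=imaging.capture("side")
for n,i,box in(("scene",g,(170,230,270,320)),("side",e,(240,110,330,170))):
    m=grey(i["color"],box,100);x,y,w,h=cv2.boundingRect(m);print(n,x,y,w,h,m.sum()//255)
E
```

```text
t 37.7 pos [ 0.5046 -0.2417  0.0555] yaw 11.06 tilt [0.2866 0.0009] F tool [-0.62  0.21  3.02] M [-0.008  0.304 -0.015] w 0.012
top 62
[(62, 237, 268), (66, 231, 274), (70, 227, 278), (74, 223, 282), (78, 219, 286), (82, 215, 290), (86, 212, 292), (90, 210, 295), (94, 210, 295), (98, 210, 295), (102, 210, 295), (106, 210, 295), (110, 210, 295), (114, 210, 295), (118, 210, 295), (122, 212, 293), (126, 214, 291), (130, 217, 286), (134, 221, 282), (138, 225, 278), (142, 229, 274), (146, 233, 268), (150, 242, 262), (154, 242, 262), (158, 242, 262), (162, 242, 262), (166, 242, 262), (170, 242, 262), (174, 242, 262), (178, 242, 262), (182, 242, 262), (186, 243, 262), (190, 243, 262), (194, 243, 262), (198, 243, 262), (202, 243, 262), (206, 243, 262), (210, 243, 262), (214, 243, 262), (218, 243, 263), (222, 243, 262)]
[([228, 126, 7, 6, 33], [231.0, 128.0]), ([119, 176, 8, 12, 50], [122.0, 181.0]), ([190, 210, 16, 20, 89], [200.0, 222.0]), ([213, 272, 31, 31, 256], [229.0, 289.0]), ([145, 324, 15, 36, 100], [152.0, 342.0])]
tcp in scene [209.59142638 266.85395831] ring exp [229.11646765 284.77988888] [232.71822699 292.16160354]
scene 213 272 31 31 274
side 250 124 23 14 169
```

Emit:
play_rows:
  plan:
    - {"hand": 0.005, "x": -0.0014, "y": 0, "z": 0.0048, "wx": 0, "wy": 0, "wz": 0}
    - {"hand": 0.005, "x": -0.0029, "y": 0, "z": 0.0096, "wx": 0, "wy": 0, "wz": 0}
    - {"hand": 0.005, "x": -0.0037, "y": 0, "z": 0.0125, "wx": 0, "wy": 0, "wz": 0}
    - {"hand": 0.005, "x": -0.0043, "y": 0, "z": 0.0144, "wx": 0, "wy": 0, "wz": 0}
    - {"hand": 0.005, "x": -0.0046, "y": 0, "z": 0.0153, "wx": 0, "wy": 0, "wz": 0}
    - {"hand": 0.005, "x": -0.0049, "y": 0, "z": 0.0163, "wx": 0, "wy": 0, "wz": 0}
    - {"hand": 0.005, "x": -0.0052, "y": 0, "z": 0.0172, "wx": 0, "wy": 0, "wz": 0}
    - {"hand": 0.005, "x": -0.0052, "y": 0, "z": 0.0172, "wx": 0, "wy": 0, "wz": 0}
    - {"hand": 0.005, "x": -0.0052, "y": 0, "z": 0.0172, "wx": 0, "wy": 0, "wz": 0}
    - {"hand": 0.005, "x": -0.0052, "y": 0, "z": 0.0172, "wx": 0, "wy": 0, "wz": 0}

```text
time: 39.1
tool_pos: [0.5038, -0.2415, 0.037]
orientation: [-0.014, 0.985, 0.095, 0.144]
wrist_force: [0.8, -0.7, -2.8]
width: 0.0122
gripper_force: 30.0
```

```bash
python3 p.py | head -2
```

```text
t 39.1 pos [ 0.5038 -0.2415  0.037 ] yaw 11.01 tilt [ 2.86e-01 -1.00e-04] F tool [-0.18  0.82  2.88] M [-0.048  0.32  -0.063] w 0.0122
top 62
```

No contact yet. Go 2 mm lower in small steps.

Emit:
play_rows:
  plan:
    - {"hand": 0.005, "x": -0.0001, "y": 0, "z": 0.0005, "wx": 0, "wy": 0, "wz": 0}
    - {"hand": 0.005, "x": -0.0003, "y": 0, "z": 0.001, "wx": 0, "wy": 0, "wz": 0}
    - {"hand": 0.005, "x": -0.0004, "y": 0, "z": 0.0014, "wx": 0, "wy": 0, "wz": 0}
    - {"hand": 0.005, "x": -0.0006, "y": 0, "z": 0.0019, "wx": 0, "wy": 0, "wz": 0}
    - {"hand": 0.005, "x": -0.0006, "y": 0, "z": 0.0019, "wx": 0, "wy": 0, "wz": 0}
    - {"hand": 0.005, "x": -0.0006, "y": 0, "z": 0.0019, "wx": 0, "wy": 0, "wz": 0}
    - {"hand": 0.005, "x": -0.0006, "y": 0, "z": 0.0019, "wx": 0, "wy": 0, "wz": 0}
    - {"hand": 0.005, "x": -0.0006, "y": 0, "z": 0.0019, "wx": 0, "wy": 0, "wz": 0}
    - {"hand": 0.005, "x": -0.0006, "y": 0, "z": 0.0019, "wx": 0, "wy": 0, "wz": 0}
    - {"hand": 0.005, "x": -0.0006, "y": 0, "z": 0.0019, "wx": 0, "wy": 0, "wz": 0}

```text
time: 40.45
tool_pos: [0.5037, -0.2415, 0.035]
orientation: [-0.014, 0.985, 0.095, 0.144]
wrist_force: [-0.8, 0.8, 0.1]
width: 0.0119
gripper_force: 30.0
```

```bash
python3 p.py | head -2
```

```text
t 40.45 pos [ 0.5037 -0.2415  0.035 ] yaw 11.01 tilt [ 2.859e-01 -1.000e-04] F tool [-0.55 -0.91 -0.3 ] M [0.03  0.098 0.032] w 0.0119
top 61
```

Ring end touches first (contact moment on the ring side). Tilt a little more while lowering 1.5 mm.

Emit:
play_rows:
  plan:
    - {"hand": 0.005, "x": 0, "y": 0, "z": 0, "wx": 0, "wy": 0.01, "wz": 0}
    - {"hand": 0.005, "x": -0.0001, "y": 0, "z": 0.0005, "wx": 0, "wy": 0.02, "wz": 0}
    - {"hand": 0.005, "x": -0.0003, "y": 0, "z": 0.001, "wx": 0, "wy": 0.03, "wz": 0}
    - {"hand": 0.005, "x": -0.0004, "y": 0, "z": 0.0014, "wx": 0, "wy": 0.03, "wz": 0}
    - {"hand": 0.005, "x": -0.0004, "y": 0, "z": 0.0014, "wx": 0, "wy": 0.03, "wz": 0}
    - {"hand": 0.005, "x": -0.0004, "y": 0, "z": 0.0014, "wx": 0, "wy": 0.03, "wz": 0}
    - {"hand": 0.005, "x": -0.0004, "y": 0, "z": 0.0014, "wx": 0, "wy": 0.03, "wz": 0}
    - {"hand": 0.005, "x": -0.0004, "y": 0, "z": 0.0014, "wx": 0, "wy": 0.03, "wz": 0}
    - {"hand": 0.005, "x": -0.0004, "y": 0, "z": 0.0014, "wx": 0, "wy": 0.03, "wz": 0}
    - {"hand": 0.005, "x": -0.0004, "y": 0, "z": 0.0014, "wx": 0, "wy": 0.03, "wz": 0}

```text
time: 41.8
tool_pos: [0.5037, -0.2414, 0.0335]
orientation: [-0.015, 0.983, 0.095, 0.159]
wrist_force: [-2.7, 0.1, 1.3]
width: 0.0116
gripper_force: 30.0
```

```bash
python3 p.py | head -2
```

```text
t 41.8 pos [ 0.5037 -0.2414  0.0335] yaw 11.01 tilt [ 3.145e-01 -2.000e-04] F tool [-2.1  -0.57 -2.04] M [-0.063  0.685  0.011] w 0.0116
top 62
```

Both ends now rest on the mat. Ease half of that tilt back and open.

Emit:
play_rows:
  plan:
    - {"hand": 0.005, "x": 0, "y": 0, "z": 0, "wx": 0, "wy": -0.006, "wz": 0}
    - {"hand": 0.005, "x": 0, "y": 0, "z": 0, "wx": 0, "wy": -0.014, "wz": 0}
    - {"hand": 0.005, "x": 0, "y": 0, "z": 0, "wx": 0, "wy": -0.014, "wz": 0}
    - {"hand": 0.03, "x": 0, "y": 0, "z": 0, "wx": 0, "wy": -0.014, "wz": 0}
    - {"hand": 0.03, "x": 0, "y": 0, "z": 0, "wx": 0, "wy": -0.014, "wz": 0}
    - {"hand": 0.03, "x": 0, "y": 0, "z": 0, "wx": 0, "wy": -0.014, "wz": 0}
    - {"hand": 0.03, "x": 0, "y": 0, "z": 0, "wx": 0, "wy": -0.014, "wz": 0}
    - {"hand": 0.03, "x": 0, "y": 0, "z": 0, "wx": 0, "wy": -0.014, "wz": 0}
    - {"hand": 0.03, "x": 0, "y": 0, "z": 0, "wx": 0, "wy": -0.014, "wz": 0}
    - {"hand": 0.03, "x": 0, "y": 0, "z": 0, "wx": 0, "wy": -0.014, "wz": 0}

```text
time: 43.15
tool_pos: [0.5038, -0.2415, 0.0335]
orientation: [-0.015, 0.984, 0.095, 0.152]
wrist_force: [0.6, 0.4, 1.0]
width: 0.0301
gripper_force: 0.0
```

```bash
python3 p.py | head -2
```

```text
t 43.15 pos [ 0.5038 -0.2415  0.0335] yaw 11.01 tilt [ 3.013e-01 -1.000e-04] F tool [ 0.93 -0.28 -0.75] M [-0.007  0.159  0.042] w 0.0301
top 60
```

Emit:
play_rows:
  plan:
    - {"hand": 0.03, "x": 0.003, "y": 0, "z": -0.0095, "wx": 0, "wy": 0, "wz": 0}
    - {"hand": 0.03, "x": 0.009, "y": 0, "z": -0.0286, "wx": 0, "wy": 0, "wz": 0}
    - {"hand": 0.03, "x": 0.018, "y": 0, "z": -0.057, "wx": 0, "wy": 0, "wz": 0}
    - {"hand": 0.03, "x": 0.03, "y": 0, "z": -0.095, "wx": 0, "wy": -0.05, "wz": 0}
    - {"hand": 0.03, "x": 0.042, "y": 0, "z": -0.134, "wx": 0, "wy": -0.15, "wz": 0}
    - {"hand": 0.03, "x": 0.054, "y": 0, "z": -0.172, "wx": 0, "wy": -0.25, "wz": 0}
    - {"hand": 0.03, "x": 0.063, "y": 0, "z": -0.2, "wx": 0, "wy": -0.305, "wz": 0}
    - {"hand": 0.03, "x": 0.063, "y": 0, "z": -0.2, "wx": 0, "wy": -0.305, "wz": 0}
    - {"hand": 0.03, "x": 0.063, "y": 0, "z": -0.2, "wx": 0, "wy": -0.305, "wz": 0}
    - {"hand": 0.03, "x": 0.063, "y": 0, "z": -0.2, "wx": 0, "wy": -0.305, "wz": 0}

```text
time: 44.5
tool_pos: [0.5021, -0.2411, 0.2417]
orientation: [-0.001, 0.995, 0.096, -0.001]
wrist_force: [0.2, -0.5, 0.3]
width: 0.03
gripper_force: 0.0
```

Run:
```python
from h import *
from cell import imaging
import pickle
s,R=st();c=imaging.capture("wrist");g=imaging.capture("scene");pickle.dump((s,c,g),open("ve.pkl","wb"))
a=spanner_pts(c["color"],(180,60,310,250),7);b=spanner_pts(g["color"],(175,235,260,315),4)
print(a,b)
for i in(0,1):print(plane(c,a[i],.022,s),plane(g,b[i],.022))
# cork mask corners on plane z=.006
h=cv2.cvtColor(c["color"],cv2.COLOR_BGR2HSV); print(h[150,200],h[300,500],h[30,400])
s1,c1,g1=pickle.load(open("v1.pkl","rb"))
d=cv2.absdiff(g["color"],g1["color"]).max(2);d[:,:]=(d>60)*255
n,l,stt,ce=cv2.connectedComponentsWithStats(d.astype(np.uint8));print([(stt[i].tolist()) for i in range(1,n) if stt[i,4]>15])
```

```text
t 44.5 pos [ 0.5021 -0.2411  0.2417] yaw 10.97 tilt [-0.0009 -0.0022] F tool [ 0.08  0.57 -0.35] M [ 0.026  0.065 -0.   ] w 0.03
(array([254.00585938,  90.20449829]), array([254.12182741, 223.08629442]), array([253.94186047, 169.85548173]), ((254.005859375, 90.20449829101562), (42.808475494384766, 45.10768127441406), 179.1562957763672), array([251., 230.], dtype=float32)) (array([234.47554016, 296.60345459]), array([193.60784314, 255.54901961]), array([209.54135338, 271.47368421]), ((234.4755401611328, 296.60345458984375), (17.821609497070312, 19.571704864501953), 89.45289611816406), array([192., 252.], dtype=float32))
[ 0.58823876 -0.22535435  0.022     ] [ 0.59251655 -0.22443143  0.022     ]
[ 0.43025076 -0.25635886  0.022     ] [ 0.43550345 -0.25499956  0.022     ]
[ 15 137 206] [  4 152  37] [ 17 122 230]
[[129, 13, 4, 19, 32], [124, 49, 4, 26, 42], [122, 101, 23, 29, 125], [150, 125, 6, 8, 26], [156, 134, 11, 36, 58], [218, 168, 22, 22, 75], [167, 174, 20, 16, 32], [217, 186, 5, 5, 16], [173, 188, 12, 7, 19], [172, 190, 9, 10, 27], [219, 192, 10, 9, 51], [224, 197, 11, 11, 57], [157, 201, 22, 12, 59], [203, 204, 9, 11, 51], [176, 209, 14, 13, 108], [214, 210, 9, 15, 92], [205, 213, 10, 18, 114], [172, 215, 5, 6, 16], [180, 216, 22, 26, 231], [149, 218, 43, 36, 307], [226, 289, 6, 9, 23], [223, 291, 3, 8, 16], [234, 296, 8, 7, 18], [226, 297, 18, 14, 56], [107, 311, 23, 11, 74], [4, 326, 62, 55, 311], [70, 329, 29, 19, 99], [124, 332, 11, 9, 27], [72, 371, 17, 13, 61]]
```

The spanner lies flat on the mat: its measured length at the expected height is unchanged, and it sits 7 mm from its starting place, well inside the mat. The scene camera shows no change around the bracket, bowl or tin. Handing in.

```bash
python3 -c "
from cell import bot;print(bot.sign_off())"
```

```text
the job is handed in; nothing more can be done
None
```

I tightened the clamp bolt about 78° in two bites until it came up firm at its stop (about 1.0 N m measured), laid the spanner flat on the cork mat about 7 mm from where it started, and handed in the job at about 44.6 s.

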